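# Empty the cleaning pot and lock it into its bayonet drive

### The arm

A 6-joint arm with a two-finger parallel gripper is mounted at the origin on the work surface. World frame = base frame: x ahead of the robot, y to its left, z up, the work surface at z = 0. Lengths are in m, angles in rad, forces in N, time in s.
With the tool pointing down it reaches from about 0.375 to 0.9 m from the base axis. Payload 3.1 kg.
Tool frame: the origin (TCP) lies at the very end of the fingers, on their centre line; the grasp point (between the pads) lies 19 mm behind it; z points along the fingers, y is the line along which they close (so a half turn about z gives the same grasp; the last joint's range is limited). The gripper opens to 87 mm and grips with 3 to 60 N. Pads are 19 mm wide; open, the fingers measure 117 mm over their backs; the gripper's body (75 mm by 190 mm) begins 51 mm behind the grasp point.
Start: joints at [0.987, 0.527, 1.433, -0, 1.181, -0.178], TCP at [0.247, 0.574, 0.223] pointing down, gripper open.
Joint ranges: [-3.08, 3.08], [-0.75, 2.2], [0.22, 2.44], [-1.43, 4.57], [0, 2.65], [-2.85, 2.85]. Speed limits (rad/s): [2.79, 2.79, 3.14, 3.14, 3.14, 3.14].

### API

Orientations are given as a unit quaternion [x, y, z, w].
In Python, from rig import robot gives the robot as it stands. The module is installed in compiled form; this text tells all that it offers.
- The arm moves only by the tool play_rows, never from a script. Its argument "steps" is one flat list of numbers, 5 for each row, row after row: the opening, from -1 (shut) to 1 (fully open), then the shift along the tool's x, y, z as a fraction of full scale, then the turn about the tool's z as a fraction of full scale. In form: [claw, tx, ty, tz, twist, claw, tx, ty, tz, twist, ...]. A call has exactly 10 rows; each row shifts and turns the commanded pose from where the row before left it, along the tool's axes as they then stand; what a row does not reach is not made up. Full scale, the value 1, is 0.03 m for a shift and 0.1 rad for a turn. A row lasts 1/10 s, in which the tool goes at most 50 mm and 8.59 degrees, less where a joint would pass 70% of its speed; a pose out of reach is approached as far as the arm can. A call with a number of a shift or a turn outside -1 to 1 is refused whole. A call with a gripper value outside its range is refused whole. The fingers move at their own pace and stop on an object; "grip_force" is the grip in N (left out, the last holds). Time passes only in rows, so rows that do not move let the fingers close, or fill a call up. It gives the time, the measured TCP pose, the force, the opening and the grip force at its end, in the units of the state.
- robot.get_obs(): the state, without advancing time (a new reading comes with each control period).
- robot.camera(name): name is "scene" or "top" or "wrist"; returns a dict with "image" (400x640x3 uint8, red, green, blue), "mtx" (3x3 intrinsics, pixels), "D" ([k1, k2, p1, p2, k3] as OpenCV has them; the pictures are not rectified), "rvec" (rotation vector, rad) and "tvec" (3), from world to camera coordinates, as OpenCV has them. Camera axes: x right, y down, z forward; pixel columns grow to the right and rows downward; lengths in m; the calibration is good to about 2 mm. A picture is of the moment at which its call begins. There is no depth.
- robot.hand_in(): hands the job in; it is judged then, once.
The state is a dict: "time": time; "q": joint angles; "joint_velocities": joint speeds; "joint_torque": joint torques, N m; "position": TCP position; "tool_rot": TCP orientation; "ft_force": force on the tool from outside, world axes, zero at the start; "moment": the same for the moment, N m; "grip_width": finger opening in m; "grip_force": force on a finger pad.
Only numpy, scipy, OpenCV 4.12 (cv2) and the standard library are available. Lean on these libraries where they do the work, as an engineer would, in place of code of your own. Each camera call takes 0.05 s, during which the arm holds its last target. There are 200 camera calls.

### The job

Tip the aluminium cleaning pot over the grey sorting tray until all four steel balls in it lie in the tray, and turn it upright again. Then set it in the socket of the white cleaner drive with its two lugs in the two notches, push it down against the spring and twist it a quarter turn clockwise, seen from above, to the stop. Finish while still gripping the pot there, seated and turned (do not let go), and leave the other things on the bench where they are.

Things in the scene. Friction and masses are not known exactly. Their poses are not given: they have to be found in the camera images.
- pot: Cleaning pot, aluminium, round and straight, open top: outside diameter 52 mm, wall 3, floor 4, height 85 mm, 0.1 to 0.18 kg, standing on the bench. Origin: centre of its underside; z points out of its mouth. At the foot two lugs stick out along its own +x and -x: 12 mm wide, 12 mm high from the underside, reaching 34 mm from the axis. Half a turn about z leaves it the same.
- ball0_center (a point): Centre of one of the four equal steel balls, 15 mm diameter, 14 g, polished, at first loose inside the pot; they roll out by themselves once the pot is tipped some 20 degrees past level.
- ball1_center (a point): Centre of one of the four equal steel balls, 15 mm diameter, 14 g, polished, at first loose inside the pot; they roll out by themselves once the pot is tipped some 20 degrees past level.
- ball2_center (a point): Centre of one of the four equal steel balls, 15 mm diameter, 14 g, polished, at first loose inside the pot; they roll out by themselves once the pot is tipped some 20 degrees past level.
- ball3_center (a point): Centre of one of the four equal steel balls, 15 mm diameter, 14 g, polished, at first loose inside the pot; they roll out by themselves once the pot is tipped some 20 degrees past level.
- tray: The sorting tray: open grey plastic tray fixed to the bench, 130 mm (own x) by 150 mm (own y), 45 mm high, walls and floor 4 mm. Origin: centre of its underside, z up.
- drive: Cleaner drive, white box with grey top, 116 x 116 x 60 mm high, fixed. Origin: centre of its underside, z up. Top plate 8 mm thick with a 57 mm round hole and two notches 17 mm wide, reaching 38 mm from the axis along its own +x and -x. Beneath is a sprung plate, 13 mm below the top face at rest; its dogs flank the lugs and turn with the pot after up to 0.16 rad of free play.
- socket (a point): Centre of the hole, level with the top face of the drive (60 mm above the bench).
- press (a joint): Travel of the sprung plate, m: 0 at rest, 0.010 pressed to its hard stop (with the pot standing on it, about 3 N of push starts it and 8 to 9 N brings it to the stop). The lugs clear the underside of the top plate, so that the pot can turn, only beyond 0.007 (pot underside 20 mm below the top face; 23 mm at the stop). Once turned, the lugs are caught under the top plate.
- twist (a joint): How far the plate is turned, rad: 0 with the dogs at the notches, growing clockwise seen from above, hard stop at 1.4. A spring turns it back: 0.18 N m at 0, 0.35 N m at the stop.
- small_roll: Bystander, leave it: small white tape roll, 36 mm across, 15 mm high, lying flat.
- battery: Bystander, leave it: black phone battery, 55 x 26 x 6 mm, lying flat.
- tape: Bystander, leave it: paper tape roll, 100 mm across, 24 mm high, lying flat.
- phone: Bystander, leave it: opened phone, 145 x 70 x 8 mm, lying flat.
- driver: Bystander, leave it: screwdriver, 150 mm long, lying flat.
- spray: Bystander, leave it: spray can, 56 mm across, 170 mm high, standing.
- pen_cup: Bystander, leave it: dark plain cup without lugs, 72 mm across, 90 mm high, standing.
- glue: Bystander, leave it: glue bottle, 44 mm across, 110 mm high, standing.
- pot_rim (a point): Centre of the pot's mouth, 85 mm above its underside on its axis.
There are look-alikes about, which are no part of the job. What is shaped like the pot but purple or red is not meant.

How it is judged:
By the outcome, as a careful person would: the job done as asked, in the order asked, and still so for the second after the job is handed in, while the arm keeps its last pose, push and grip.
It also fails if it takes over 54 s, if anything falls off the work surface, if the arm or the gripper's body presses on something with over 40 N, if the wrist force passes 120 N, or if a joint passes its speed limit or range.

## Working session

There is one attempt and no reset: what is moved stays moved. The work goes in short steps, Python scripts to look and compute and a tool call to move; the robot and the scene stay as the last step left them, time stands still between calls to the robot, and variables do not carry over. Pictures are saved under pics/ and viewed, at most 10 in all, crops included, and the job is handed in when it is done.

Besides the shell and the picture viewer there is one more tool, called after "Emit:" in YAML: its name, and indented under it one key for each argument. play_rows: Moves the arm, as the interface text tells. Shift numbers are shares of 0.03 m and turn numbers shares of 0.1 rad, none past 1 either way. Its arguments: {"type":"object","properties":{"steps":{"type":"array"},"grip_force":{"type":"number"}},"required":["steps"]}

```bash
mkdir -p pics; cat >h.py <<'E'
import numpy as np,cv2
from rig import robot
def cam(n):
    c=robot.camera(n); c['R']=cv2.Rodrigues(np.array(c['rvec'],float))[0]; c['t']=np.array(c['tvec'],float).ravel()
    c['mtx']=np.array(c['mtx'],float);c['D']=np.array(c['D'],float);return c
def ray(c,uv):
    p=cv2.undistortPoints(np.array(uv,float).reshape(-1,1,2),c['mtx'],c['D']).reshape(-1,2)
    d=np.c_[p,np.ones(len(p))]@c['R']; return -c['R'].T@c['t'],d/np.linalg.norm(d,axis=1)[:,None]
def plane(c,uv,z):
    o,d=ray(c,uv); return o+d*((z-o[2])/d[:,2])[:,None]
def tri(c1,u1,c2,u2):
    o1,d1=ray(c1,u1);o2,d2=ray(c2,u2);d1=d1[0];d2=d2[0]
    s=np.linalg.lstsq(np.c_[d1,-d2],o2-o1,rcond=None)[0]
    a,b=o1+s[0]*d1,o2+s[1]*d2; return (a+b)/2,np.linalg.norm(a-b)
def save(n,im): cv2.imwrite('pics/'+n,cv2.cvtColor(im,cv2.COLOR_RGB2BGR))
def proj(c,P): return cv2.projectPoints(np.array(P,float).reshape(-1,1,3),c['R'],c['t'],c['mtx'],c['D'])[0].reshape(-1,2)
E
python3 - <<'E'
from h import *
import pickle
C={n:cam(n) for n in('scene','top','wrist')}
pickle.dump(C,open('c0.pkl','wb'))
for n in C: save(n+'0.png',C[n]['image']); print(n,-C[n]['R'].T@C[n]['t'],C[n]['R'][2])
E
```

```text
scene [ 1.3665324  -0.28300066  1.02438672] [-0.61682522  0.24015552 -0.74956786]
top [0.31669105 0.01688427 1.45484108] [ 0.20901669  0.00532221 -0.97789759]
wrist [0.18356392 0.60108179 0.38307428] [ 0.23153058 -0.10069397 -0.96760235]
```

View pics/top0.png

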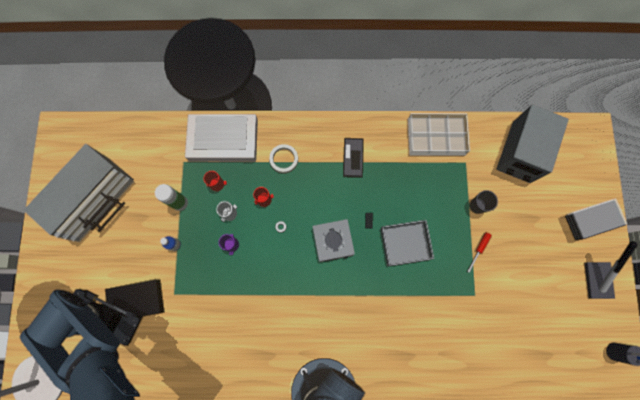

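View pics/scene0.png

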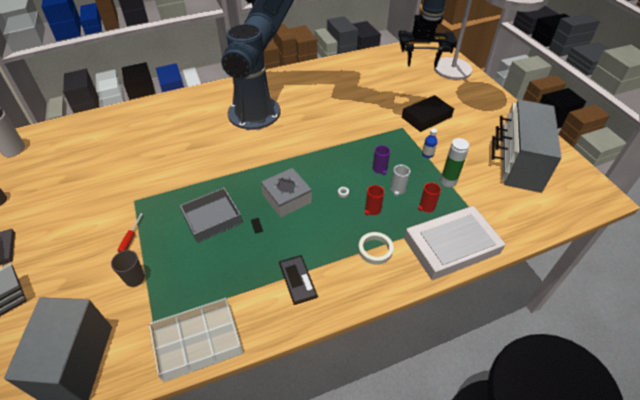

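```bash
python3 - <<'E'
from h import *
import pickle
C=pickle.load(open('c0.pkl','rb'))
t=C['top']['image'];s=C['scene']['image']
r=lambda im,f:cv2.resize(im,None,fx=f,fy=f,interpolation=cv2.INTER_CUBIC)
a=r(t[195:225,210:245],11)[:, :385];b=r(s[160:200,380:420],8.25)
d=r(t[205:275,305:440],5.5)[:265]
a=a[:330];b=b[:330];top=np.hstack([a,b]);
d=cv2.resize(t[213:273,305:440],(top.shape[1],int(60*top.shape[1]/135)),interpolation=cv2.INTER_CUBIC)
im=np.vstack([top,d])[:600];save('crop1.png',im);print(im.shape)
def P(n,z,*uv): print(n,plane(C[n],uv,z).round(4).tolist())
P('top',.085,(226,210));P('scene',.085,(401,170))
P('top',.06,(333,240));P('scene',.06,(286,186))
P('top',.045,(386,227),(425,222),(431,259),(390,265))
E
```

```text
(600, 715, 3)
top [[0.5698, 0.3206, 0.085]]
scene [[0.5758, 0.3229, 0.085]]
top [[0.4768, -0.0268, 0.06]]
scene [[0.483, -0.0296, 0.06]]
top [[0.5221, -0.2024, 0.045], [0.5392, -0.3323, 0.045], [0.4174, -0.3463, 0.045], [0.3978, -0.212, 0.045]]
```

View pics/crop1.png

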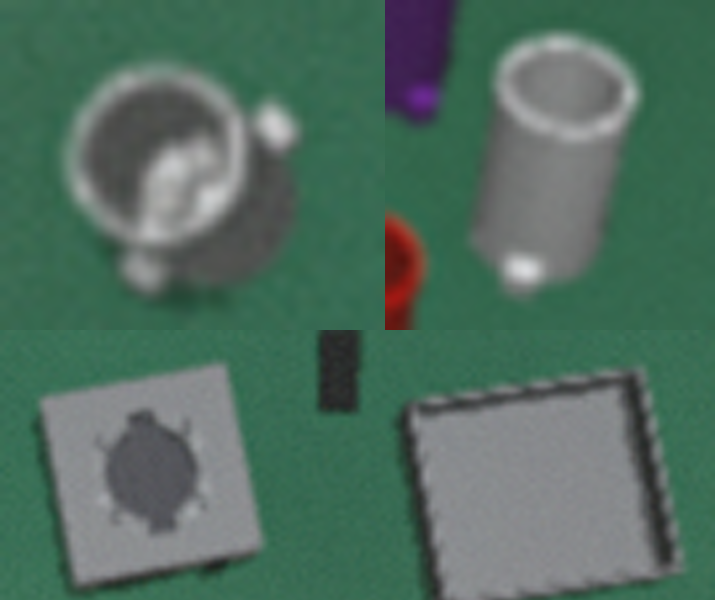

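The only aluminium pot with lugs and balls is at top (226,210) and scene (401,179). The red ones at top (214,181) and (263,196) and the purple one at (229,243) are look-alikes, and the pen cup at (483,202) has no lugs. The crop shows the silver pot, its 2 lugs at top px (235,206.5) and (223,219.7), and balls inside. Drive notches are at (331.4,229) and (335.6,249.8), and the tray is on the right.

```bash
python3 - <<'E'
from h import *
import pickle
C=pickle.load(open('c0.pkl','rb'))
L=plane(C['top'],[(235,206.5),(223.2,219.7)],.009);print('lugs',L,L.mean(0),np.degrees(np.arctan2(*(L[0]-L[1])[[1,0]])))
N=plane(C['top'],[(331.4,229),(335.6,249.8)],.06);print('notch',N,N.mean(0),np.degrees(np.arctan2(*(N[0]-N[1])[[1,0]])))
# triangulate pot rim: crop centres: top (160,155)/11, scene (567-385,88)/8.25
print('rim',tri(C['top'],(210+158/11,195+155/11),C['scene'],(380+182/8.25,160+88/8.25)))
print('drive',tri(C['top'],(305+151/5.3,213+(470-330)/5.3),C['scene'],(287,186)))
o=robot.get_obs();from scipy.spatial.transform import Rotation as R
print(o['tool_rot'],R.from_quat(o['tool_rot']).as_matrix().round(3),o['grip_width'])
E
```

```text
lugs [[0.59616369 0.30703963 0.009     ]
 [0.55020746 0.34536394 0.009     ]] [0.57318557 0.32620179 0.009     ] -39.82576208048164
notch [[ 0.51271416 -0.02166981  0.06      ]
 [ 0.44503183 -0.03509997  0.06      ]] [ 0.478873   -0.02838489  0.06      ] 11.223374053708932
rim (array([0.57422988, 0.32806535, 0.07857482]), np.float64(0.0012067041568179979))
drive (array([ 0.47961619, -0.02703259,  0.05550304]), np.float64(0.003121799337869865))
[ 2.01516913e-01  9.79484672e-01 -7.83289121e-04 -3.13326275e-04] [[-0.919  0.395 -0.001]
 [ 0.395  0.919 -0.001]
 [ 0.    -0.002 -1.   ]] 0.08689108846910869
```

```bash
cat >>h.py <<'E'
from scipy.spatial.transform import Rotation as Rt
def st():
    o=robot.get_obs(); M=Rt.from_quat(o['tool_rot']).as_matrix()
    return o,np.array(o['position']),np.degrees(np.arctan2(M[1,0],M[0,0]))
def plan(p,yaw,n,claw,tot=None,dec=2):
    """rows to go to TCP p, tool-x yaw (deg) in n rows, from the measured pose"""
    o,q,y=st(); dy=np.radians((yaw-y+180)%360-180)/n; d=(np.array(p)-q)/n; a=np.radians(y); out=[]
    for i in range(n):
        x=np.array([np.cos(a),np.sin(a),0]);Y=np.array([np.sin(a),-np.cos(a),0])
        out.append([claw,d@x/.03,d@Y/.03,-d[2]/.03,-dy/.1]); a+=dy
    out+=[[claw,0,0,0,0]]*((tot or -(-n//10)*10)-n)
    r=np.round(np.array(out),dec); print('max',abs(r[:,1:]).max())
    for k in range(0,len(r),10): print(','.join('%g'%v for v in r[k:k+10].ravel()))
def show():
    o,q,y=st(); print('t',round(o['time'],2),'p',q.round(4),'yaw',y.round(2),'F',np.round(o['ft_force'],1),'M',np.round(o['moment'],2),'w',round(o['grip_width'],4),'gf',round(o['grip_force'],1),'q',np.round(o['q'],2))
E
python3 -c "
from h import *
plan([.573,.326,.21],50,19,1)"
```

```text
max 0.98
1,-0.7,-0.17,0.02,0.98,1,-0.71,-0.1,0.02,0.98,1,-0.72,-0.03,0.02,0.98,1,-0.72,0.04,0.02,0.98,1,-0.71,0.11,0.02,0.98,1,-0.7,0.18,0.02,0.98,1,-0.68,0.24,0.02,0.98,1,-0.65,0.31,0.02,0.98,1,-0.62,0.37,0.02,0.98,1,-0.58,0.43,0.02,0.98
1,-0.53,0.48,0.02,0.98,1,-0.48,0.53,0.02,0.98,1,-0.43,0.58,0.02,0.98,1,-0.37,0.62,0.02,0.98,1,-0.31,0.65,0.02,0.98,1,-0.24,0.68,0.02,0.98,1,-0.17,0.7,0.02,0.98,1,-0.11,0.71,0.02,0.98,1,-0.04,0.72,0.02,0.98,1,0,0,0,0
```

Emit:
play_rows:
  steps: [1,-0.7,-0.17,0.02,0.98,1,-0.71,-0.1,0.02,0.98,1,-0.72,-0.03,0.02,0.98,1,-0.72,0.04,0.02,0.98,1,-0.71,0.11,0.02,0.98,1,-0.7,0.18,0.02,0.98,1,-0.68,0.24,0.02,0.98,1,-0.65,0.31,0.02,0.98,1,-0.62,0.37,0.02,0.98,1,-0.58,0.43,0.02,0.98]

```text
time: 1.15
position: [0.4196, 0.4432, 0.2162]
tool_rot: [0.64, 0.768, -0.0, -0.0]
ft_force: [0.2, 0.4, -0.9]
grip_width: 0.0872
grip_force: 0.0
```

Emit:
play_rows:
  steps: [1,-0.53,0.48,0.02,0.98,1,-0.48,0.53,0.02,0.98,1,-0.43,0.58,0.02,0.98,1,-0.37,0.62,0.02,0.98,1,-0.31,0.65,0.02,0.98,1,-0.24,0.68,0.02,0.98,1,-0.17,0.7,0.02,0.98,1,-0.11,0.71,0.02,0.98,1,-0.04,0.72,0.02,0.98,1,0,0,0,0]

```text
time: 2.15
position: [0.5762, 0.3246, 0.2106]
tool_rot: [0.907, 0.422, 0.0, 0.001]
ft_force: [0.1, -0.4, 0.3]
grip_width: 0.0868
grip_force: 0.0
```

```bash
python3 - <<'E'
from h import *
import pickle
show()
c=cam('wrist');pickle.dump(c,open('w1.pkl','wb'));save('w1.png',c['image'])
E
```

```text
t 2.15 p [0.5762 0.3246 0.2106] yaw 49.87 F [ 0.1 -0.4  0.3] M [-0.09  0.14 -0.02] w 0.0868 gf 0.0 q [ 0.34  0.59  1.35 -0.    1.2   1.05]
```

View pics/w1.png

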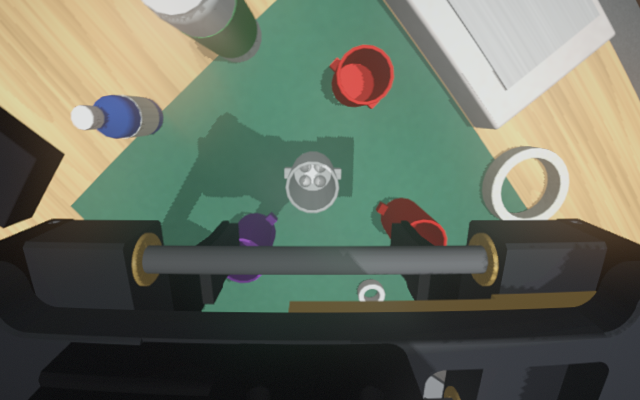

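The wrist view shows the silver pot at (313,183). Its lugs at (288,173) and (339,174) are nearly along the finger axis, and the four balls are inside. I'll fit the rim and lugs.

```bash
python3 - <<'E'
from h import *
import pickle
c=pickle.load(open('w1.pkl','rb'));C=pickle.load(open('c0.pkl','rb'))
im=c['image'];hsv=cv2.cvtColor(im,cv2.COLOR_RGB2HSV)
m=((hsv[...,1]<50)&(hsv[...,2]>110)).astype(np.uint8);w=np.zeros_like(m);w[140:220,275:352]=1;m*=w
k=cv2.findContours(m,cv2.RETR_EXTERNAL,cv2.CHAIN_APPROX_NONE)[0];k=max(k,key=cv2.contourArea).reshape(-1,2)
print(cv2.boundingRect(k))
low=k[k[:,1]>184]; print('rim ell',cv2.fitEllipse(low.astype(np.float32)))
P=plane(c,low,.085)[:,:2]; A=np.c_[2*P,np.ones(len(P))];s=np.linalg.lstsq(A,(P**2).sum(1),rcond=None)[0]
print('rim circle',s[:2],np.sqrt(s[2]+s[:2]@s[:2]))
big=cv2.resize(im[145:220,270:356],None,fx=6,fy=6,interpolation=cv2.INTER_CUBIC)
mm=cv2.resize(m[145:220,270:356]*255,None,fx=6,fy=6,interpolation=cv2.INTER_NEAREST)
save('w1c.png',np.vstack([big[:,:],]));
for r in range(164,186): print(r,k[k[:,1]==r][:,0].min(),k[k[:,1]==r][:,0].max(),end='; ')
uvt=(210+158/11,195+155/11);e=cv2.fitEllipse(low.astype(np.float32))[0]
print('\ntri',tri(C['top'],uvt,c,e),tri(C['scene'],(380+182/8.25,160+88/8.25),c,e))
E
```

```text
(284, 151, 58, 62)
rim ell ((311.6296081542969, 186.81338500976562), (50.9415168762207, 53.01487731933594), 97.80020904541016)
rim circle [0.575007   0.32703836] 0.025696478118917745
164 293 331; 165 293 332; 166 292 332; 167 285 333; 168 284 340; 169 284 341; 170 284 341; 171 284 341; 172 284 341; 173 284 341; 174 284 341; 175 284 341; 176 284 341; 177 284 340; 178 284 340; 179 286 340; 180 286 338; 181 286 338; 182 286 338; 183 286 338; 184 286 338; 185 285 338; 
tri (array([0.57401002, 0.32678335, 0.08033018]), np.float64(0.0009517231947841298)) (array([0.57507785, 0.32707208, 0.08046548]), np.float64(0.0017439816792987686))
```

View pics/w1c.png

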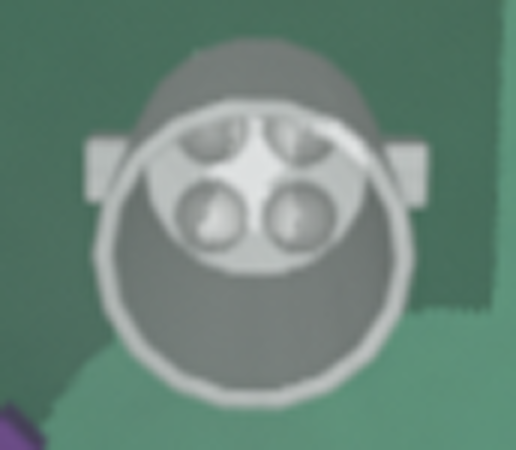

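```bash
python3 - <<'E'
from h import *
import pickle
c=pickle.load(open('w1.pkl','rb'))
L=plane(c,[(284.2,173.5),(341.3,174.2)],.011);d=L[1]-L[0];a=np.degrees(np.arctan2(d[1],d[0]));print(L.mean(0),np.linalg.norm(d),a)
plan([.5745,.3265,.029],a+90,8,1)
E
```

```text
[0.57479453 0.32576826 0.011     ] 0.06885839387247938 -40.84783810697794
max 0.76
1,0,-0,0.76,0.02,1,0,-0,0.76,0.02,1,0,-0,0.76,0.02,1,0,-0,0.76,0.02,1,0,-0,0.76,0.02,1,0,-0,0.76,0.02,1,0,-0,0.76,0.02,1,0,-0,0.76,0.02,1,0,0,0,0,1,0,0,0,0
```

Emit:
play_rows:
  steps: [1,0,0,0.76,0.02,1,0,0,0.76,0.02,1,0,0,0.76,0.02,1,0,0,0.76,0.02,1,0,0,0.76,0.02,1,0,0,0.76,0.02,1,0,0,0.76,0.02,1,0,0,0.76,0.02,1,0,0,0,0,-1,0,0,0,0]
  grip_force: 12

```text
time: 3.2
position: [0.573, 0.3272, 0.0287]
tool_rot: [0.909, 0.417, -0.001, -0.0]
ft_force: [-0.6, -0.3, 0.4]
grip_width: 0.0841
grip_force: 0.0
```

Emit:
play_rows:
  steps: [-1,0,0,0,0,-1,0,0,0,0,-1,0,0,0,0,-1,0,0,0,0,-1,0,0,-0.8,0,-1,0,0,-1,0,-1,0,0,-1,0,-1,0,0,-1,0,-1,0,0,-1,0,-1,0,0,0,0]

```text
time: 4.2
position: [0.5769, 0.3277, 0.1778]
tool_rot: [0.909, 0.416, 0.005, 0.0]
ft_force: [0.9, 0.8, -1.0]
grip_width: 0.0504
grip_force: 12.0
```

```bash
python3 - <<'E'
from h import *
import pickle
show()
C=pickle.load(open('c0.pkl','rb'));c=C['top'];im=c['image']
# tray outline: rough corners at two views, drive hole by darkness
hsv=cv2.cvtColor(im,cv2.COLOR_RGB2HSV)
m=(hsv[...,1]<60).astype(np.uint8);w=np.zeros_like(m);w[212:275,372:440]=1
k=max(cv2.findContours(m*w,0,1)[0],key=cv2.contourArea);b=cv2.boxPoints(cv2.minAreaRect(k));print(b)
for z in(.045,.0):print(plane(c,b,z).round(4).tolist())
# drive hole
w[:]=0;w[222:258,318:350]=1
m=(hsv[...,2]<105).astype(np.uint8)*w
k=max(cv2.findContours(m,0,1)[0],key=cv2.contourArea);(x,y),_=cv2.minEnclosingCircle(k);M=cv2.moments(k);cc=(M['m10']/M['m00'],M['m01']/M['m00']);print(cv2.contourArea(k),cc,plane(c,[cc,(x,y)],.06))
E
```

```text
t 4.2 p [0.5769 0.3277 0.1778] yaw 49.15 F [ 0.9  0.8 -1. ] M [-0.08  0.03 -0.03] w 0.0504 gf 12.0 q [0.35 0.62 1.38 0.   1.13 1.06]
[[380.      226.     ]
 [427.02704 218.16217]
 [433.81085 258.86487]
 [386.7838  266.7027 ]]
[[0.5254, -0.1827, 0.045], [0.5521, -0.3396, 0.045], [0.4178, -0.3555, 0.045], [0.3923, -0.2014, 0.045]]
[[0.532, -0.189, 0.0], [0.5596, -0.351, 0.0], [0.4211, -0.3674, 0.0], [0.3947, -0.2083, 0.0]]
230.0 (333.16449275362316, 239.13985507246375) [[ 0.47955255 -0.02732991  0.06      ]
 [ 0.48001825 -0.03004458  0.06      ]]
```

```bash
python3 -c "
from h import *
plan([.465,-.125,.14],99,18,-1)"
```

```text
max 0.86
-1,-0.77,0.39,0.07,-0.48,-1,-0.79,0.35,0.07,-0.48,-1,-0.8,0.32,0.07,-0.48,-1,-0.82,0.28,0.07,-0.48,-1,-0.83,0.24,0.07,-0.48,-1,-0.84,0.2,0.07,-0.48,-1,-0.85,0.16,0.07,-0.48,-1,-0.86,0.11,0.07,-0.48,-1,-0.86,0.07,0.07,-0.48,-1,-0.86,0.03,0.07,-0.48
-1,-0.86,-0.01,0.07,-0.48,-1,-0.86,-0.05,0.07,-0.48,-1,-0.86,-0.09,0.07,-0.48,-1,-0.85,-0.14,0.07,-0.48,-1,-0.85,-0.18,0.07,-0.48,-1,-0.84,-0.22,0.07,-0.48,-1,-0.82,-0.26,0.07,-0.48,-1,-0.81,-0.3,0.07,-0.48,-1,0,0,0,0,-1,0,0,0,0
```

Emit:
play_rows:
  steps: [-1,-0.77,0.39,0.07,-0.48,-1,-0.79,0.35,0.07,-0.48,-1,-0.8,0.32,0.07,-0.48,-1,-0.82,0.28,0.07,-0.48,-1,-0.83,0.24,0.07,-0.48,-1,-0.84,0.2,0.07,-0.48,-1,-0.85,0.16,0.07,-0.48,-1,-0.86,0.11,0.07,-0.48,-1,-0.86,0.07,0.07,-0.48,-1,-0.86,0.03,0.07,-0.48]

```text
time: 5.2
position: [0.5102, 0.0741, 0.1506]
tool_rot: [0.784, 0.621, -0.001, -0.001]
ft_force: [0.1, 0.1, -1.8]
grip_width: 0.0507
grip_force: 12.0
```

Emit:
play_rows:
  steps: [-1,-0.86,-0.01,0.07,-0.48,-1,-0.86,-0.05,0.07,-0.48,-1,-0.86,-0.09,0.07,-0.48,-1,-0.85,-0.14,0.07,-0.48,-1,-0.85,-0.18,0.07,-0.48,-1,-0.84,-0.22,0.07,-0.48,-1,-0.82,-0.26,0.07,-0.48,-1,-0.81,-0.3,0.07,-0.48,-1,0,0,0,0,-1,0,0,0,0]

```text
time: 6.2
position: [0.4599, -0.1258, 0.1342]
tool_rot: [0.653, 0.758, -0.0, -0.001]
ft_force: [0.5, 0.0, -2.1]
grip_width: 0.0506
grip_force: 12.0
```

```bash
python3 - <<'E'
from h import *
import pickle
show()
c=cam('wrist');pickle.dump(c,open('w2.pkl','wb'))
s=cam('scene')
pickle.dump(s,open('s2.pkl','wb'))
im=c['image'][:260];b=cv2.resize(s['image'][130:260,150:340],(640,438),interpolation=cv2.INTER_CUBIC)[60:400]
save('w2.png',np.vstack([im,b]))
E
```

```text
t 6.2 p [ 0.4599 -0.1258  0.1342] yaw 98.51 F [ 0.5  0.  -2.1] M [-0.06  0.02 -0.02] w 0.0506 gf 12.0 q [-0.5   0.47  1.88  0.    0.79 -0.65]
```

View pics/w2.png

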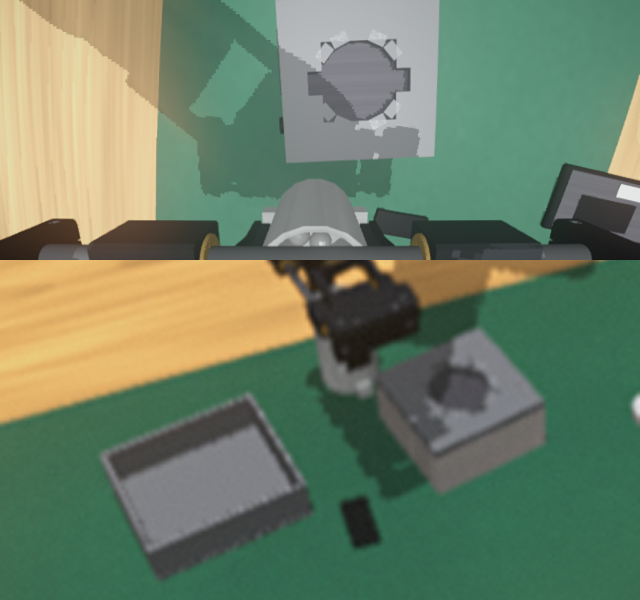

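The wrist view shows the drive with hole centre at (359,80) and notches at (308,81) and (411,79). The pot is held upright with its balls at (315,235). The scene crop shows the tray's +y wall running from crop px (250,396) to (310,483).

```bash
python3 - <<'E'
from h import *
import pickle
c=pickle.load(open('w2.pkl','rb'));s=pickle.load(open('s2.pkl','rb'));C=pickle.load(open('c0.pkl','rb'))
N=plane(c,[(309,81),(410,79)],.06);d=N[1]-N[0];print('notch',N,N.mean(0),np.linalg.norm(d),np.degrees(np.arctan2(d[1],d[0])))
im=c['image'];w=np.zeros(im.shape[:2],np.uint8)
print('hole',plane(c,[(359.5,80)],.06), 'tri',tri(c,(359.5,80),C['top'],(333.2,239.1)))
f=lambda u,v:(150+u/3.368,130+(v-200)/3.368)
q=[f(103,457),f(250,396),f(310,483),f(153,550)];print(plane(s,q,.045).round(4).tolist())
print(tri(s,f(250,396),C['top'],(387,265.5)),tri(s,f(310,483),C['top'],(381,227.5)))
# drive edges facing tray, y of that face
print('drive corners',plane(c,[(287,162),(436,156)],.06))
E
```

```text
notch [[ 0.44234354 -0.03420335  0.06      ]
 [ 0.51575732 -0.02131623  0.06      ]] [ 0.47905043 -0.02775979  0.06      ] 0.07453630421734118 9.956311721352273
hole [[ 0.47895256 -0.02790771  0.06      ]] tri (array([ 0.47967584, -0.02752927,  0.05699653]), np.float64(0.0007113106558174643))
[[0.4284, -0.3545, 0.045], [0.4046, -0.2107, 0.045], [0.529, -0.1863, 0.045], [0.551, -0.3326, 0.045]]
(array([ 0.39601851, -0.20689405,  0.03513256]), np.float64(0.006414771867885678)) (array([ 0.52174186, -0.18623587,  0.03677082]), np.float64(0.0016251469914076342))
drive corners [[ 0.43403443 -0.09616785  0.06      ]
 [ 0.54850314 -0.07399145  0.06      ]]
```

```bash
python3 -c "
from h import *
plan([.4571,-.1625,.064],100,7,-1)
W=np.array([.463,-.196,0]);e=np.array([.1736,-.9848,0])
th=np.radians(np.linspace(0,118,25));a=.036
s=-.026*np.cos(th)+a*np.sin(th);z=.045+.026*np.sin(th)+a*np.cos(th)-.019
print(np.c_[-np.diff(s)/.03,-np.diff(z)/.03].round(2).tolist(),s[::5],z[::5])
"
```

```text
max 0.34
-1,-0.17,-0.04,0.34,-0.03,-1,-0.17,-0.04,0.34,-0.03,-1,-0.17,-0.04,0.34,-0.03,-1,-0.17,-0.04,0.34,-0.03,-1,-0.17,-0.04,0.34,-0.03,-1,-0.17,-0.04,0.34,-0.03,-1,-0.17,-0.05,0.34,-0.03,-1,0,0,0,0,-1,0,0,0,0,-1,0,0,0,0
[[-0.11, -0.07], [-0.11, -0.06], [-0.12, -0.05], [-0.12, -0.04], [-0.12, -0.03], [-0.13, -0.02], [-0.13, -0.01], [-0.13, 0.0], [-0.13, 0.01], [-0.12, 0.02], [-0.12, 0.03], [-0.12, 0.04], [-0.11, 0.05], [-0.11, 0.06], [-0.1, 0.07], [-0.1, 0.08], [-0.09, 0.09], [-0.08, 0.1], [-0.07, 0.1], [-0.06, 0.11], [-0.05, 0.12], [-0.04, 0.12], [-0.03, 0.12], [-0.02, 0.12]] [-0.026      -0.0086667   0.01023775  0.02728624  0.03938813] [0.062      0.06955328 0.06921098 0.06103514 0.04650794]
```

Emit:
play_rows:
  steps: [-1,-0.17,-0.04,0.34,-0.03,-1,-0.17,-0.04,0.34,-0.03,-1,-0.17,-0.04,0.34,-0.03,-1,-0.17,-0.04,0.34,-0.03,-1,-0.17,-0.04,0.34,-0.03,-1,-0.17,-0.04,0.34,-0.03,-1,-0.17,-0.05,0.34,-0.03,-1,-0.1,0,0.03,0,-1,-0.1,0,0.03,0,-1,0,0,0,0]
  grip_force: 9

```text
time: 7.3
position: [0.4593, -0.1691, 0.0619]
tool_rot: [0.644, 0.765, 0.0, 0.001]
ft_force: [0.1, -0.3, -1.9]
grip_width: 0.0512
grip_force: 9.0
```

```bash
python3 -c "
from h import *
show();o,q,y=st();d=q-np.array([.463,-.196,0]);print(d@[.1736,-.9848,0],d@[.9848,.1736,0])
"
```

```text
t 7.3 p [ 0.4593 -0.1691  0.0619] yaw 99.83 F [ 0.1 -0.3 -1.9] M [-0.11  0.02 -0.  ] w 0.0512 gf 9.0 q [-0.58  0.62  1.9  -0.    0.62 -0.75]
-0.02716789585365067 0.0010588070800278161
```

Emit:
play_rows:
  steps: [-1,-0.17,0,-0.07,0,-1,-0.13,0,-0.06,0,-1,-0.12,0,-0.05,0,-1,-0.12,0,-0.04,0,-1,-0.12,0,-0.03,0,-1,-0.13,0,-0.02,0,-1,-0.13,0,-0.01,0,-1,-0.13,0,0,0,-1,-0.13,0,0.01,0,-1,-0.12,0,0.02,0]

```text
time: 8.3
position: [0.4658, -0.2078, 0.0694]
tool_rot: [0.644, 0.765, -0.0, 0.001]
ft_force: [-1.4, 3.5, 2.4]
grip_width: 0.0507
grip_force: 9.0
```

```bash
python3 -c "
from h import *
show();o,q,y=st();d=q-np.array([.463,-.196,0]);print(d@[.1736,-.9848,0],d@[.9848,.1736,0])
c=cam('wrist');s=cam('scene')
b=cv2.resize(s['image'][130:240,160:310],(640,469),interpolation=cv2.INTER_CUBIC)[:400]
save('w3.png',np.vstack([c['image'][60:260],b]))
"
```

```text
t 8.3 p [ 0.4658 -0.2078  0.0694] yaw 99.86 F [-1.4  3.5  2.4] M [ 0.43  0.17 -0.05] w 0.0507 gf 9.0 q [-0.64  0.62  1.85 -0.    0.67 -0.81]
0.01206534394716279 0.0006717035825363235
```

View pics/w3.png

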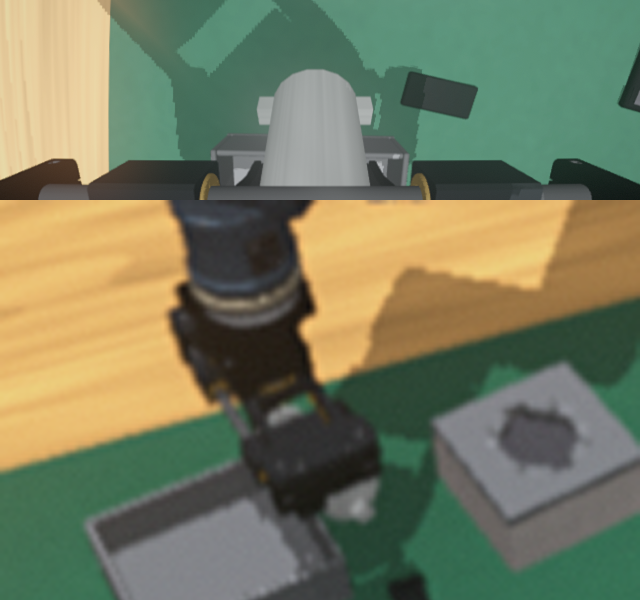

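The wrist view shows the pot tilting over the wall, with its side at (315,140) and lugs at (265,110) and (365,110). The pivot works, so I'll go on past level.

Emit:
play_rows:
  steps: [-1,-0.12,0,0.03,0,-1,-0.12,0,0.04,0,-1,-0.11,0,0.05,0,-1,-0.11,0,0.06,0,-1,-0.1,0,0.07,0,-1,-0.1,0,0.08,0,-1,-0.09,0,0.09,0,-1,-0.08,0,0.1,0,-1,-0.07,0,0.1,0,-1,-0.06,0,0.11,0]

```text
time: 9.4
position: [0.4708, -0.2358, 0.0473]
tool_rot: [0.644, 0.765, -0.0, 0.001]
ft_force: [0.3, 0.1, 3.3]
grip_width: 0.0507
grip_force: 9.0
```

Emit:
play_rows:
  steps: [-1,-0.05,0,0.12,0,-1,-0.04,0,0.12,0,-1,-0.03,0,0.12,0,-1,-0.02,0,0.12,0,-1,0,0,0.08,0,-1,0,0,0,0,-1,0,0,0,0,-1,0,0,0,0,-1,0,0,0,0,-1,0,0,0,0]

```text
time: 10.4
position: [0.4711, -0.239, 0.0305]
tool_rot: [0.644, 0.765, 0.0, -0.0]
ft_force: [1.3, -1.4, 2.4]
grip_width: 0.0505
grip_force: 9.0
```

```bash
python3 -c "
from h import *
show();o,q,y=st();d=q-np.array([.463,-.196,0]);print(d@[.1736,-.9848,0],d@[.9848,.1736,0])
c=cam('wrist');s=cam('scene');t=cam('top')
b=cv2.resize(s['image'][160:250,170:260],(400,400),interpolation=cv2.INTER_CUBIC)
b2=cv2.resize(t['image'][215:275,375:435],(400,400),interpolation=cv2.INTER_CUBIC)
save('w4.png',np.vstack([np.pad(c['image'][60:260],((0,0),(80,80),(0,0))),np.hstack([b,b2])]))
"
```

```text
t 10.4 p [ 0.4711 -0.239   0.0305] yaw 99.85 F [ 1.3 -1.4  2.4] M [-0.21 -0.23 -0.04] w 0.0505 gf 9.0 q [-0.68  0.71  1.81  0.    0.62 -0.85]
0.04376754746438447 0.0004645683426062565
```

View pics/w4.png

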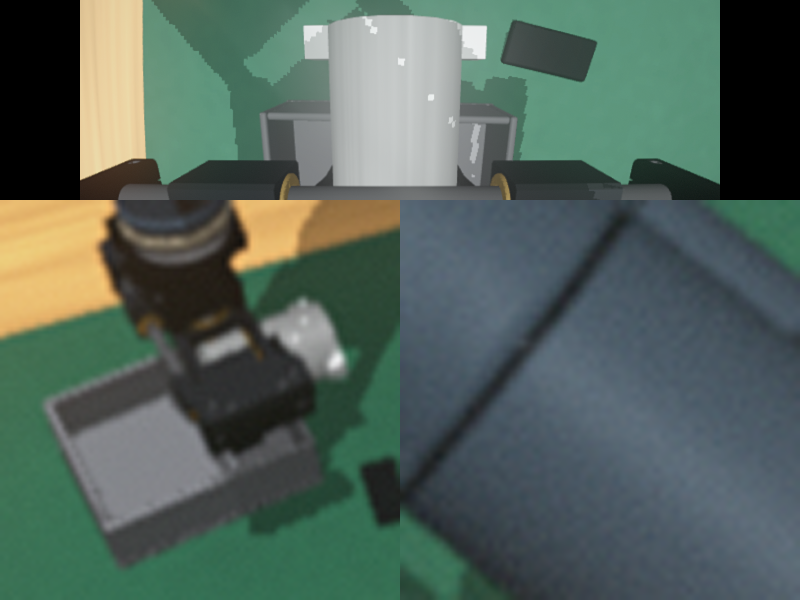

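The wrist view shows the pot past level with its foot up (lugs at (317,42) and (473,42)). The scene crop shows no balls on the visible tray floor. I'll lift and weigh the pot.

Emit:
play_rows:
  steps: [-1,0,0,-0.5,0,-1,0,0,-0.7,0,-1,0,0,-0.7,0,-1,0,0,-0.5,0,-1,0,0,-0.2,0,-1,0,0,0,0,-1,0,0,0,0,-1,0,0,0,0,-1,0,0,0,0,-1,0,0,0,0]

```text
time: 11.55
position: [0.4709, -0.2391, 0.1079]
tool_rot: [0.644, 0.765, -0.0, -0.001]
ft_force: [0.2, -0.7, -1.7]
grip_width: 0.0504
grip_force: 9.0
```

```bash
python3 -c "
from h import *
import pickle
show()
c=cam('wrist');s=cam('scene');show();pickle.dump((c,s),open('w5.pkl','wb'))
# balls: bright/dark compact spots in the tray, difference from first scene picture
C=pickle.load(open('c0.pkl','rb'))
d=cv2.absdiff(s['image'],C['scene']['image']).max(2)[175:245,175:250]
n,l,stt,cen=cv2.connectedComponentsWithStats((d>35).astype(np.uint8))
for i in range(1,n):
  if stt[i,4]>2: print(stt[i],cen[i]+[175,175])
im=c['image'];hsv=cv2.cvtColor(im,cv2.COLOR_RGB2HSV)
for r in range(40,260,12):
  m=np.where((hsv[r,230:420,1]<40)&(hsv[r,230:420,2]>95))[0]+230
  print(r,len(m),(m.min(),m.max()) if len(m) else '')
"
```

```text
t 11.55 p [ 0.4709 -0.2391  0.1079] yaw 99.86 F [ 0.2 -0.7 -1.7] M [-0.14  0.01  0.02] w 0.0504 gf 9.0 q [-0.68  0.57  1.78 -0.    0.8  -0.85]
t 11.65 p [ 0.4711 -0.2393  0.1082] yaw 99.85 F [ 1.   0.8 -1.8] M [-0.14  0.02  0.01] w 0.0503 gf 9.0 q [-0.68  0.57  1.78 -0.    0.8  -0.85]
[ 25   0  40  46 988] [221.86842105 191.72267206]
[64  0  7  4  9] [242.         176.88888889]
[72  1  3  3  4] [248.   176.75]
[66  5  2  3  4] [241.5  181.25]
[70  5  5  5 10] [247.  182.2]
[55 23  8 12 16] [233.625 203.25 ]
[64 37  2  2  3] [239.33333333 212.66666667]
[69 48  3  2  3] [245.         223.33333333]
40 0 
52 0 
64 0 
76 0 
88 0 
100 0 
112 44 (np.int64(293), np.int64(336))
124 78 (np.int64(276), np.int64(353))
136 121 (np.int64(255), np.int64(375))
148 141 (np.int64(237), np.int64(377))
160 162 (np.int64(236), np.int64(397))
172 151 (np.int64(230), np.int64(396))
184 144 (np.int64(230), np.int64(395))
196 143 (np.int64(230), np.int64(394))
208 141 (np.int64(230), np.int64(392))
220 140 (np.int64(230), np.int64(391))
232 122 (np.int64(230), np.int64(390))
244 118 (np.int64(230), np.int64(371))
256 143 (np.int64(240), np.int64(393))
```

```bash
python3 -c "
from h import *
import pickle
c,s=pickle.load(open('w5.pkl','rb'));t=cam('top')
b=cv2.resize(s['image'][160:250,170:260],(400,340),interpolation=cv2.INTER_CUBIC)
b2=cv2.resize(t['image'][205:275,370:450],(400,340),interpolation=cv2.INTER_CUBIC)
save('w5.png',np.vstack([np.pad(c['image'][0:260],((0,0),(80,80),(0,0))),np.hstack([b,b2])]))
"
```

```text
(no output)
```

View pics/w5.png

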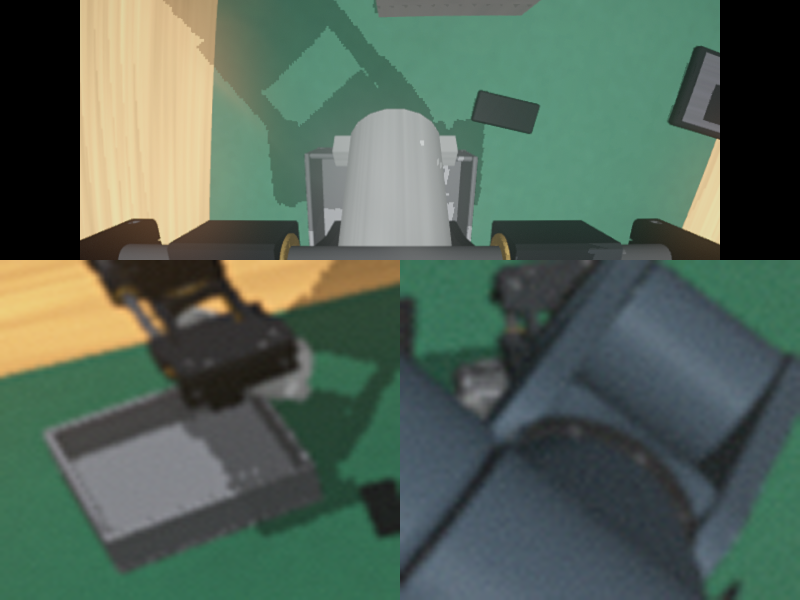

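The pot has sagged back to about 70° tilt (foot edge at (395,110), lugs at (341,150) and (449,150)). The specks in the tray at scene px (224,219) may be balls. I'll ease the grip so gravity swings it upright, then look inside.

Emit:
play_rows:
  steps: [-1,0,0,-0.1,0,-1,0,0,0.1,0,-1,0,0,-0.1,0,-1,0,0,0.1,0,-1,0,0,-0.1,0,-1,0,0,0.1,0,-1,0,0,-0.1,0,-1,0,0,0.1,0,-1,0,0,0,0,-1,0,0,0,0]
  grip_force: 5

```text
time: 12.7
position: [0.4711, -0.2393, 0.1084]
tool_rot: [0.644, 0.765, -0.0, -0.0]
ft_force: [0.1, 0.4, -1.5]
grip_width: 0.0504
grip_force: 5.0
```

```bash
cat >>h.py <<'E'
def pot_edge(c):
    hsv=cv2.cvtColor(c['image'],cv2.COLOR_RGB2HSV);out=[]
    for r in range(90,262,8):
        m=np.where((hsv[r,225:420,1]<40)&(hsv[r,225:420,2]>95))[0]+225
        out.append((r,len(m))+((int(m.min()),int(m.max())) if len(m) else ()))
    print(out)
E
python3 -c "
from h import *
import pickle
show()
c=cam('wrist');s=cam('scene');pickle.dump((c,s),open('w6.pkl','wb'));pot_edge(c);pot_edge(pickle.load(open('w5.pkl','rb'))[0]);pot_edge(pickle.load(open('w2.pkl','rb')))
g=s['image'][195:240,180:250].astype(int).max(2)
print('\n'.join(' '.join('%3d'%v for v in r[25:]) for r in g[10:40]))
"
```

```text
t 12.7 p [ 0.4711 -0.2393  0.1084] yaw 99.85 F [ 0.1  0.4 -1.5] M [-0.12  0.07  0.01] w 0.0504 gf 5.0 q [-0.68  0.57  1.78 -0.    0.8  -0.85]
[(90, 0), (98, 0), (106, 0), (114, 0), (122, 0), (130, 52, 289, 340), (138, 70, 280, 349), (146, 80, 275, 354), (154, 148, 225, 372), (162, 150, 225, 396), (170, 150, 225, 395), (178, 148, 226, 395), (186, 147, 226, 394), (194, 145, 226, 393), (202, 145, 227, 393), (210, 144, 228, 392), (218, 142, 228, 391), (226, 124, 229, 391), (234, 121, 229, 390), (242, 116, 229, 369), (250, 35, 312, 346), (258, 166, 235, 406)]
[(90, 0), (98, 0), (106, 0), (114, 54, 288, 341), (122, 74, 278, 351), (130, 85, 273, 357), (138, 122, 254, 375), (146, 124, 253, 376), (154, 153, 225, 377), (162, 155, 225, 397), (170, 156, 225, 396), (178, 153, 226, 395), (186, 147, 226, 394), (194, 147, 226, 394), (202, 146, 227, 393), (210, 143, 228, 392), (218, 143, 228, 392), (226, 127, 229, 391), (234, 125, 229, 390), (242, 117, 229, 370), (250, 48, 305, 352), (258, 175, 231, 407)]
[(90, 139, 281, 419), (98, 137, 282, 419), (106, 138, 282, 419), (114, 137, 283, 419), (122, 137
[... 5044 characters left out ...]
  66  67  68  67  68  65  67  68  67  73  77  70  78  84  88  95 103  94  74  67  68  71  72  77  88  96 104 108 109 108 109 106 109 111 108 111 110 110 109 109
 67  66  68  66  67  67  68  67  67  66  70  65  68  73  84  84  82  90  98 103 106 109 104  92  76  75  91  95  96 105 107 108 111 109 110 107 108 108 108 109 107 109 109 109 111
 67  67  67  67  67  66  67  68  69  70  72  72  81  87  96  97  99 107 107 108 108 108 108 105  94  95 105 109 107 108 108 108 111 111 108 108 107 108 107 108 108 108 109 109 111
 68  65  69  67  68  67  70  70  79  75  75  83  96 101 108 108 108 112 109 109 109 107 108 107 108 106 107 107 110 108 109 108 110 109 108 107 107 106 106 110 109 109 110 108 109
```

Emit:
play_rows:
  steps: [-1,0,0,-0.2,0,-1,0,0,0.2,0,-1,0,0,-0.2,0,-1,0,0,0.2,0,-1,0,0,-0.2,0,-1,0,0,0.2,0,-1,0,0,-0.2,0,-1,0,0,0.2,0,-1,0,0,0,0,-1,0,0,0,0]
  grip_force: 3

```text
time: 13.8
position: [0.471, -0.2392, 0.1083]
tool_rot: [0.644, 0.765, -0.0, -0.0]
ft_force: [-0.2, -0.4, -1.8]
grip_width: 0.0504
grip_force: 3.0
```

```bash
python3 -c "
from h import *
import pickle
show()
c=cam('wrist');pickle.dump(c,open('w7.pkl','wb'));pot_edge(c)
"
```

```text
t 13.8 p [ 0.471  -0.2392  0.1083] yaw 99.85 F [-0.2 -0.4 -1.8] M [-0.09  0.02  0.  ] w 0.0504 gf 3.0 q [-0.68  0.57  1.78  0.    0.8  -0.85]
[(90, 0), (98, 0), (106, 0), (114, 0), (122, 0), (130, 0), (138, 26, 302, 327), (146, 56, 287, 342), (154, 126, 225, 350), (162, 150, 225, 396), (170, 149, 225, 396), (178, 148, 226, 395), (186, 148, 226, 394), (194, 144, 227, 393), (202, 145, 227, 393), (210, 144, 228, 392), (218, 142, 228, 391), (226, 121, 229, 391), (234, 119, 229, 390), (242, 115, 229, 369), (250, 14, 322, 340), (258, 167, 230, 405)]
```

```bash
cat >>h.py <<'E'
def tiltrow(c,p,yaw,g=.048):
    a=np.radians(yaw);e=-np.array([np.cos(a),np.sin(a),0]);G=p+[0,0,.019];k=np.array([0,0,1.]);l=np.cross(k,e)
    out=[]
    for t in range(-20,121,10):
        T=np.radians(t);ax=np.sin(T)*e+np.cos(T)*k;n=np.cos(T)*e-np.sin(T)*k
        P=[G-g*ax+.026*(np.cos(f)*n+np.sin(f)*l) for f in np.linspace(0,6.28,60)]
        out.append((t,int(proj(c,P)[:,1].min())))
    print(out)
E
python3 -c "
from h import *
import pickle
c=pickle.load(open('w7.pkl','rb'));o,p,y=st();tiltrow(c,p,y)
d=p-np.array([.463,-.196,0]);print(d@[.1736,-.9848,0],d@[.9848,.1736,0])
"
```

```text
[(-20, 207), (-10, 195), (0, 183), (10, 173), (20, 163), (30, 155), (40, 149), (50, 146), (60, 146), (70, 149), (80, 157), (90, 153), (100, 148), (110, 145), (120, 146)]
0.044006107770630125 0.0004476809401765014
```

```bash
python3 -c "
from h import *
import pickle
def runs(c,rows):
  h=cv2.cvtColor(c['image'],cv2.COLOR_RGB2HSV)
  for r in rows:
    m=(h[r,200:440,1]<40)&(h[r,200:440,2]>125)
    d=np.flatnonzero(np.diff(np.r_[0,m,0].astype(int)))+200
    print(r,[(int(a),int(b)) for a,b in zip(d[::2],d[1::2]) if b-a>3],end=' ')
  print()
w5=pickle.load(open('w5.pkl','rb'))[0];w7=pickle.load(open('w7.pkl','rb'));w2=pickle.load(open('w2.pkl','rb'))
runs(w5,range(104,176,5));runs(w7,range(134,210,5));runs(w2,range(184,260,5))
o,p,y=st();a=np.radians(y);e=-np.array([np.cos(a),np.sin(a),0]);k=np.array([0,0,1.]);l=np.cross(k,e);G=p+[0,0,.019]
for g in(.048,.055,.062,.068):
  for t in(30,45,60,75,90,105):
    T=np.radians(t);ax=np.sin(T)*e+np.cos(T)*k;n=np.cos(T)*e-np.sin(T)*k
    P=[G-g*ax+.026*(np.cos(f)*n+np.sin(f)*l) for f in np.linspace(0,6.28,60)]
    L=[G-(g-.006)*ax-.006*n+s*.034*l for s in(-1,1)];q=proj(w7,L)
    print(g,t,'edge',int(proj(w7,P)[:,1].min()),'lug row',int(q[0,1]),'w',int(abs(q[0,0]-q[1,0])),end=' | ')
  print()
"
```

```text
104 [] 109 [(303, 327)] 114 [(288, 342)] 119 [(281, 349)] 124 [(276, 354)] 129 [(273, 357)] 134 [(271, 359)] 139 [(254, 376)] 144 [(253, 377)] 149 [(252, 378)] 154 [(231, 377)] 159 [(243, 392)] 164 [(243, 381)] 169 [(243, 380)] 174 [(243, 380)] 
134 [] 139 [(299, 331)] 144 [(290, 341)] 149 [(284, 347)] 154 [(231, 261), (280, 350)] 159 [(243, 266), (270, 354), (377, 391)] 164 [(243, 380)] 169 [(243, 380)] 174 [(243, 380)] 179 [(243, 379)] 184 [(244, 379)] 189 [(244, 379)] 194 [(244, 378)] 199 [(244, 378)] 204 [(227, 231), (245, 377), (390, 394)] 209 [(244, 377)] 
184 [(295, 335)] 189 [(289, 340)] 194 [(284, 343)] 199 [(281, 345)] 204 [(280, 346)] 209 [(264, 277), (278, 348), (353, 366)] 214 [(262, 276), (277, 349), (354, 368)] 219 [(262, 274), (275, 351), (356, 367)] 224 [(272, 352)] 229 [(270, 353)] 234 [(269, 313), (314, 327), (328, 354)] 239 [(267, 340), (341, 357)] 244 [(265, 280), (289, 338), (350, 363)] 249 [] 254 [] 259 [] 
0.048 30 edge 155 lug row 188 w 114 | 0.048 45 edge 147 lug row 178 w 120 | 0.048 60 edge 146 lug row 172 w 128 | 0.048 75 edge 152 lug row 170 w 138 | 0.048 90 edge 153 lug row 175 w 148 | 0.048 105 edge 146 lug row 187 w 159 | 
0.055 30 edge 148 lug row 180 w 111 | 0.055 45 edge 137 lug row 168 w 118 | 0.055 60 edge 132 lug row 159 w 127 | 0.055 75 edge 136 lug row 156 w 138 | 0.055 90 edge 140 lug row 160 w 150 | 0.055 105 edge 133 lug row 172 w 164 | 
0.062 30 edge 141 lug row 173 w 108 | 0.062 45 edge 127 lug row 158 w 115 | 0.062 60 edge 119 lug row 147 w 125 | 0.062 75 edge 120 lug row 142 w 137 | 0.062 90 edge 127 lug row 144 w 152 | 0.062 105 edge 119 lug row 156 w 168 | 
0.068 30 edge 135 lug row 167 w 105 | 0.068 45 edge 119 lug row 150 w 113 | 0.068 60 edge 108 lug row 137 w 124 | 0.068 75 edge 106 lug row 130 w 137 | 0.068 90 edge 116 lug row 130 w 153 | 0.068 105 edge 107 lug row 142 w 172 |
```

Emit:
play_rows:
  steps: [-1,0.5,0.2,0,0,-1,0.65,0.25,0,0,-1,0.65,0.25,0,0,-1,0.6,0.25,0,0,-1,0.4,0.05,0.1,0,-1,0,0,0.3,0,-1,0,0,0.4,0,-1,0,0,0.4,0,-1,0,0,0,0,-1,0,0,0,0]
  grip_force: 5

```text
time: 14.85
position: [0.4859, -0.1519, 0.0717]
tool_rot: [0.644, 0.765, -0.0, -0.001]
ft_force: [-0.6, -0.0, -0.6]
grip_width: 0.0502
grip_force: 5.0
```

```bash
python3 -c "
from h import *
import pickle
show()
c=cam('wrist');pickle.dump(c,open('w8.pkl','wb'));
o,p,y=st();d=p-np.array([.463,-.196,0]);print(d@[.1736,-.9848,0],d@[.9848,.1736,0])
tiltrow(c,p,y,.066);pot_edge(c)
"
```

```text
t 14.85 p [ 0.4859 -0.1519  0.0717] yaw 99.79 F [-0.6 -0.  -0.6] M [-0.16  0.05 -0.01] w 0.0502 gf 5.0 q [-0.52  0.62  1.85 -0.    0.68 -0.69]
-0.039221415296685075 0.030557960669914747
[(-20, 209), (-10, 193), (0, 178), (10, 163), (20, 150), (30, 137), (40, 126), (50, 118), (60, 112), (70, 110), (80, 113), (90, 120), (100, 113), (110, 110), (120, 111)]
[(90, 184, 236, 419), (98, 184, 236, 419), (106, 183, 237, 419), (114, 182, 238, 419), (122, 142, 238, 384), (130, 0), (138, 24, 303, 326), (146, 56, 287, 342), (154, 70, 280, 349), (162, 78, 276, 353), (170, 111, 259, 369), (178, 113, 258, 370), (186, 111, 259, 369), (194, 92, 269, 360), (202, 94, 268, 361), (210, 98, 266, 363), (218, 100, 265, 364), (226, 104, 263, 366), (234, 106, 262, 367), (242, 110, 260, 369), (250, 30, 315, 345), (258, 194, 225, 419)]
```

Emit:
play_rows:
  steps: [-1,0.28,0,0,0,-1,0.28,0,0,0,-1,0.1,0,-0.13,0,-1,0.1,0,-0.13,0,-1,0.12,0,-0.11,0,-1,0.12,0,-0.11,0,-1,0.14,0,-0.09,0,-1,0.14,0,-0.09,0,-1,0.11,0,-0.06,0,-1,0,0,0,0]

```text
time: 15.9
position: [0.4791, -0.1098, 0.0944]
tool_rot: [0.644, 0.765, 0.0, -0.0]
ft_force: [0.6, -0.6, -1.8]
grip_width: 0.0504
grip_force: 5.0
```

```bash
python3 -c "
from h import *
import pickle
show()
c=cam('wrist');pickle.dump(c,open('w9.pkl','wb'));
o,p,y=st();d=p-np.array([.463,-.196,0]);print(d@[.1736,-.9848,0],d@[.9848,.1736,0])
pot_edge(c)
"
```

```text
t 15.9 p [ 0.4791 -0.1098  0.0944] yaw 99.87 F [ 0.6 -0.6 -1.8] M [-0.18 -0.   -0.03] w 0.0504 gf 5.0 q [-0.45  0.56  1.88  0.    0.7  -0.63]
-0.08195056175820037 0.030789548950646357
[(90, 176, 243, 419), (98, 175, 243, 419), (106, 173, 244, 419), (114, 175, 244, 419), (122, 174, 245, 419), (130, 173, 245, 419), (138, 174, 246, 419), (146, 174, 246, 419), (154, 173, 247, 419), (162, 172, 248, 419), (170, 172, 248, 419), (178, 171, 249, 419), (186, 157, 249, 405), (194, 42, 294, 335), (202, 60, 285, 344), (210, 70, 280, 349), (218, 100, 265, 364), (226, 93, 268, 360), (234, 102, 264, 365), (242, 112, 259, 370), (250, 4, 329, 337), (258, 177, 229, 418)]
```

Emit:
play_rows:
  steps: [-1,-0.35,-0.4,0,0,-1,-0.35,-0.8,0,0,-1,-0.35,-0.8,0,0,-1,0,0,0.3,0,-1,0,0,0.4,0,-1,0,0,0.4,0,-1,0,0,0.25,0,-1,0,0,0.12,0,-1,0,0,0.07,0,-1,0,0,0,0]

```text
time: 16.95
position: [0.4256, -0.1515, 0.0478]
tool_rot: [0.644, 0.765, 0.0, -0.0]
ft_force: [0.4, 0.1, -1.2]
grip_width: 0.0502
grip_force: 5.0
```

```bash
python3 -c "
from h import *
show()
o,p,y=st();d=p-np.array([.463,-.196,0]);print(d@[.1736,-.9848,0],d@[.9848,.1736,0])
c=cam('wrist');pot_edge(c)
"
```

```text
t 16.95 p [ 0.4256 -0.1515  0.0478] yaw 99.87 F [ 0.4  0.1 -1.2] M [-0.06  0.04  0.01] w 0.0502 gf 5.0 q [-0.59  0.63  2.    0.    0.51 -0.76]
-0.050284455416209885 -0.029071426661917987
[(90, 75, 344, 419), (98, 75, 344, 419), (106, 76, 343, 419), (114, 80, 339, 419), (122, 80, 339, 419), (130, 80, 339, 419), (138, 80, 339, 419), (146, 73, 345, 419), (154, 0), (162, 0), (170, 0), (178, 0), (186, 0), (194, 42, 294, 335), (202, 60, 285, 344), (210, 70, 280, 349), (218, 102, 264, 365), (226, 92, 269, 360), (234, 102, 264, 365), (242, 112, 259, 370), (250, 21, 322, 342), (258, 158, 241, 406)]
```

Emit:
play_rows:
  steps: [-1,0,0,0.06,0,-1,0,0,0.06,0,-1,0,0,0.05,0,-1,0,0,0,0,0.3,0,0,0,0,0.8,0,0,0,0,0.8,0,0,0,0,0.8,0,0,0,0,0.8,0,0,-0.7,0,0.8,0,0,-1,0]

```text
time: 18.0
position: [0.4244, -0.151, 0.0933]
tool_rot: [0.644, 0.765, -0.0, -0.002]
ft_force: [0.4, -0.5, 0.1]
grip_width: 0.0774
grip_force: 0.0
```

Emit:
play_rows:
  steps: [0.8,0,0,-1,0,0.8,0,0,-1,0,0.8,0,0,-1,0,0.8,0,0,-0.6,0,0.8,0,0,0,0,0.8,0,0,0,0,0.8,0,0,0,0,0.8,0,0,0,0,0.8,0,0,0,0,0.8,0,0,0,0]

```text
time: 19.0
position: [0.4252, -0.1515, 0.2012]
tool_rot: [0.644, 0.765, -0.0, -0.001]
ft_force: [-0.2, -0.3, -0.1]
grip_width: 0.0787
grip_force: 0.0
```

```bash
python3 -c "
from h import *
import pickle
show()
c=cam('wrist');s=cam('scene');pickle.dump((c,s),open('w10.pkl','wb'))
b=cv2.resize(s['image'][160:250,170:260],(400,330),interpolation=cv2.INTER_CUBIC)
b2=cv2.resize(c['image'][110:260,240:422],(400,330),interpolation=cv2.INTER_CUBIC)
save('w10.png',np.vstack([np.pad(c['image'][0:270],((0,0),(80,80),(0,0))),np.hstack([b,b2])]))
"
```

```text
t 19.0 p [ 0.4252 -0.1515  0.2012] yaw 99.85 F [-0.2 -0.3 -0.1] M [-0.11 -0.04 -0.02] w 0.0787 gf 0.0 q [-0.59  0.33  1.88 -0.    0.94 -0.76]
```

View pics/w10.png

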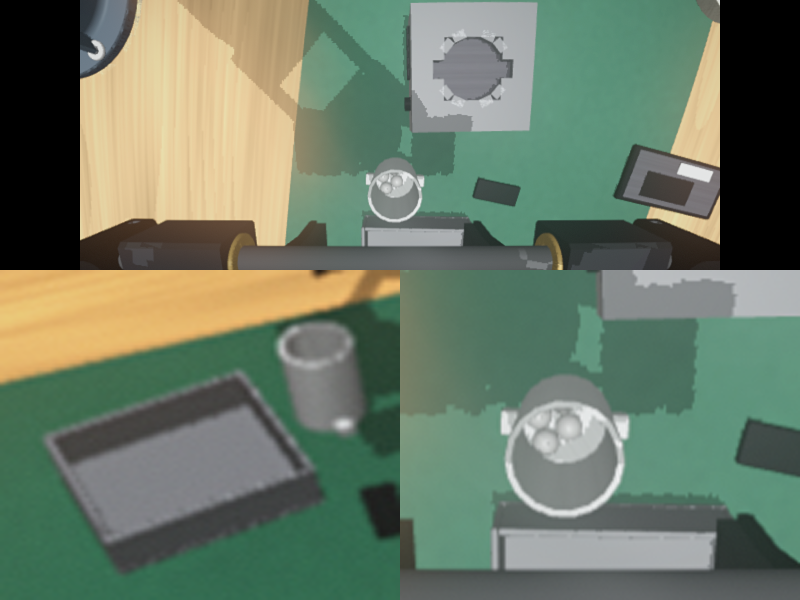

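Pot is upright on the bench: wrist px (315,190), lugs at (286,180) and (344,182). But the balls are still in it (three visible near (311,180)), so the tilt fell short because the pot slid in the grip. I'll tip again, gripping lower and harder.

```bash
python3 -c "
from h import *
import pickle
c,s=pickle.load(open('w10.pkl','rb'));C=pickle.load(open('c0.pkl','rb'))
L=plane(c,[(285.9,180.5),(344.2,181.8)],.010);d=L[1]-L[0];print('lugs',L.mean(0),np.linalg.norm(d),np.degrees(np.arctan2(d[1],d[0])))
im=c['image'];h=cv2.cvtColor(im,cv2.COLOR_RGB2HSV)
m=((h[...,1]<45)&(h[...,2]>150)).astype(np.uint8);w=np.zeros_like(m);w[150:224,280:350]=1
k=max(cv2.findContours(m*w,0,1)[0],key=cv2.contourArea).reshape(-1,2);low=k[k[:,1]>192];print(len(low))
P=plane(c,low,.085)[:,:2];q=np.linalg.lstsq(np.c_[2*P,np.ones(len(P))],(P**2).sum(1),rcond=None)[0];print('rim',q[:2],np.sqrt(q[2]+q[:2]@q[:2]))
# tray +y wall top edge in wrist picture: scene crop px (362..463 -80, 220..) outer top corners
print('wall',plane(c,[(283,229),(384,228)],.045), 'base',plane(c,[(284,218.5),(384,217.5)],.0))
g=h[205:245,300:370:12,2];print(g.T.tolist())
print('roll',plane(C['top'],[(281,227)],.015),'notch',(lambda N:(N,N.mean(0)))(plane(c,[(353.5,70),(432.5,68)],.06)))
"
```

```text
lugs [ 0.42728894 -0.15863145  0.01      ] 0.06910495548570612 8.566671881496267
82
rim [ 0.42635387 -0.15712118] 0.025388900700505628
wall [[ 0.40014283 -0.21095827  0.045     ]
 [ 0.51082721 -0.19057805  0.045     ]] base [[ 0.39739258 -0.21478415  0.        ]
 [ 0.52130531 -0.19193886  0.        ]]
[[133, 133, 134, 134, 134, 134, 134, 133, 141, 184, 216, 226, 211, 161, 110, 104, 104, 104, 104, 104, 103, 102, 116, 162, 175, 167, 171, 176, 176, 176, 177, 176, 175, 175, 176, 176, 176, 176, 176, 177], [134, 134, 134, 135, 134, 135, 136, 135, 135, 135, 136, 136, 133, 144, 205, 226, 200, 142, 106, 104, 104, 104, 108, 151, 172, 167, 170, 175, 176, 175, 175, 176, 176, 175, 175, 175, 174, 175, 175, 176], [133, 134, 133, 133, 135, 134, 135, 135, 135, 134, 133, 138, 195, 225, 217, 170, 107, 100, 101, 103, 102, 102, 106, 145, 174, 172, 171, 176, 176, 176, 175, 175, 175, 175, 175, 174, 175, 175, 175, 175], [145, 193, 222, 233, 233, 223, 192, 144, 116, 111, 108, 105, 100, 97, 96, 96, 96, 98, 97, 98, 97, 98, 99, 133, 173, 176, 169, 173, 177, 177, 177, 176, 175, 175, 175, 175, 175, 175, 176, 175], [147, 147, 148, 147, 149, 149, 148, 130, 114, 113, 111, 105, 96, 93, 93, 93, 93, 93, 93, 94, 93, 93, 95, 120, 170, 178, 167, 172, 178, 178, 178, 177, 177, 177, 177, 176, 176, 176, 177, 176], [147, 148, 148, 147, 148, 147, 131, 114, 111, 112, 111, 100, 98, 95, 91, 90, 90, 90, 90, 91, 90, 90, 90, 103, 161, 176, 166, 172, 178, 178, 177, 178, 177, 177, 178, 178, 177, 177, 177, 176]]
roll [[0.5251565  0.14709955 0.015     ]] notch (array([[ 0.44260437, -0.03676003,  0.06      ],
       [ 0.51580436, -0.02131837,  0.06      ]]), array([ 0.47920436, -0.0290392 ,  0.06      ]))
```

```bash
python3 -c "
from h import *
plan([.4268,-.1575,.023],99,7,.8)
th=np.radians(np.linspace(0,120,25));a=.032
s=-.026*np.cos(th)+a*np.sin(th);z=.045+.026*np.sin(th)+a*np.cos(th)-.019
print(np.c_[-np.diff(s)/.03,-np.diff(z)/.03].round(2).tolist(),s[::12],z[::12])"
```

```text
max 0.85
0.8,-0.03,0,0.85,0.02,0.8,-0.03,0,0.85,0.02,0.8,-0.03,0,0.85,0.02,0.8,-0.03,0,0.85,0.02,0.8,-0.03,0,0.85,0.02,0.8,-0.03,0,0.85,0.02,0.8,-0.03,0,0.85,0.02,0.8,0,0,0,0,0.8,0,0,0,0,0.8,0,0,0,0
[[-0.1, -0.07], [-0.1, -0.06], [-0.11, -0.05], [-0.11, -0.04], [-0.11, -0.03], [-0.12, -0.02], [-0.12, -0.01], [-0.12, -0.0], [-0.12, 0.01], [-0.12, 0.02], [-0.12, 0.03], [-0.11, 0.04], [-0.11, 0.05], [-0.11, 0.06], [-0.1, 0.07], [-0.09, 0.07], [-0.09, 0.08], [-0.08, 0.09], [-0.07, 0.1], [-0.06, 0.1], [-0.05, 0.11], [-0.04, 0.11], [-0.03, 0.11], [-0.02, 0.12]] [-0.026       0.01471281  0.04071281] [0.058      0.06451666 0.03251666]
```

Emit:
play_rows:
  steps: [0.8,-0.03,0,0.85,0.02,0.8,-0.03,0,0.85,0.02,0.8,-0.03,0,0.85,0.02,0.8,-0.03,0,0.85,0.02,0.8,-0.03,0,0.85,0.02,0.8,-0.03,0,0.85,0.02,0.8,-0.03,0,0.85,0.02,0.8,0,0,0,0,-1,0,0,0,0,-1,0,0,0,0]
  grip_force: 30

```text
time: 20.1
position: [0.4272, -0.1582, 0.0243]
tool_rot: [0.649, 0.761, 0.0, 0.001]
ft_force: [-0.7, -1.0, 0.7]
grip_width: 0.0694
grip_force: 0.0
```

Emit:
play_rows:
  steps: [-1,0,0,0,0,-1,0,0,0,0,-1,0,0,0,0,-1,0,0.2,-0.39,0,-1,0,0.35,-0.39,0,-1,0,0.35,-0.39,-0.02,-1,-0.2,0.05,0,0,-1,-0.2,0,0,0,-1,-0.2,0,0,0,-1,0,0,0,0]

```text
time: 21.1
position: [0.4572, -0.1722, 0.0579]
tool_rot: [0.649, 0.761, -0.0, -0.0]
ft_force: [0.3, 0.1, -2.5]
grip_width: 0.0507
grip_force: 29.9
```

```bash
python3 -c "
from h import *
show()
o,p,y=st();d=p-np.array([.463,-.199,0]);print(d@[.1736,-.9848,0],d@[.9848,.1736,0])
c=cam('wrist');tiltrow(c,p,y,.042);pot_edge(c)
"
```

```text
t 21.1 p [ 0.4572 -0.1722  0.0579] yaw 99.09 F [ 0.3  0.1 -2.5] M [-0.09  0.    0.04] w 0.0507 gf 29.9 q [-0.59  0.63  1.9  -0.    0.61 -0.75]
-0.027432448488640113 -0.0010679208937098077
[(-20, 207), (-10, 195), (0, 185), (10, 176), (20, 168), (30, 162), (40, 157), (50, 156), (60, 157), (70, 162), (80, 171), (90, 164), (100, 159), (110, 156), (120, 156)]
[(90, 130, 290, 419), (98, 79, 294, 372), (106, 0), (114, 0), (122, 0), (130, 0), (138, 0), (146, 0), (154, 0), (162, 0), (170, 0), (178, 0), (186, 24, 303, 326), (194, 53, 288, 340), (202, 68, 281, 348), (210, 76, 277, 352), (218, 110, 259, 368), (226, 90, 270, 359), (234, 96, 267, 362), (242, 102, 264, 365), (250, 0), (258, 142, 239, 403)]
```

Emit:
play_rows:
  steps: [-1,-0.16,0,-0.07,0,-1,-0.1,0,-0.06,0,-1,-0.11,0,-0.05,0,-1,-0.11,0,-0.04,0,-1,-0.11,0,-0.03,0,-1,-0.12,0,-0.02,0,-1,-0.12,0,-0.01,0,-1,-0.12,0,0,0,-1,-0.12,0,0.01,0,-1,-0.12,0,0.02,0]

```text
time: 22.15
position: [0.4595, -0.2011, 0.0659]
tool_rot: [0.649, 0.761, 0.001, -0.006]
ft_force: [-2.2, 8.6, 8.5]
grip_width: 0.0505
grip_force: 30.0
```

```bash
python3 -c "
from h import *
show()
o,p,y=st();d=p-np.array([.463,-.199,0]);print(d@[.1736,-.9848,0],d@[.9848,.1736,0])
c=cam('wrist');tiltrow(c,p,y,.042);tiltrow(c,p,y,.048);pot_edge(c)
"
```

```text
t 22.15 p [ 0.4595 -0.2011  0.0659] yaw 99.09 F [-2.2  8.6  8.5] M [ 1.84  0.49 -0.05] w 0.0505 gf 30.0 q [-0.64  0.62  1.86  0.01  0.67 -0.8 ]
0.0014440182538312993 -0.0038004811693895042
[(-20, 207), (-10, 196), (0, 185), (10, 176), (20, 168), (30, 162), (40, 157), (50, 155), (60, 157), (70, 161), (80, 170), (90, 164), (100, 159), (110, 156), (120, 156)]
[(-20, 208), (-10, 195), (0, 183), (10, 173), (20, 163), (30, 155), (40, 149), (50, 145), (60, 145), (70, 148), (80, 155), (90, 153), (100, 148), (110, 145), (120, 145)]
[(90, 0), (98, 0), (106, 0), (114, 0), (122, 0), (130, 0), (138, 0), (146, 0), (154, 50, 290, 339), (162, 68, 281, 348), (170, 78, 276, 353), (178, 114, 258, 371), (186, 118, 256, 373), (194, 118, 256, 373), (202, 116, 257, 372), (210, 99, 265, 363), (218, 102, 264, 365), (226, 162, 225, 410), (234, 129, 239, 395), (242, 116, 259, 394), (250, 3, 326, 331), (258, 168, 235, 414)]
```

Emit:
play_rows:
  steps: [-1,-0.13,0,0,0,-1,-0.13,0,0.01,0,-1,-0.13,0,0.02,0,-1,-0.13,0,0.03,0,-1,-0.12,0,0.04,0,-1,-0.12,0,0.05,0,-1,-0.11,0,0.06,0,-1,-0.11,0,0.07,0,-1,-0.1,0,0.07,0,-1,-0.09,0,0.08,0]
  grip_force: 16

```text
time: 23.2
position: [0.4693, -0.242, 0.0532]
tool_rot: [0.648, 0.761, -0.0, 0.001]
ft_force: [-1.3, 0.5, 2.0]
grip_width: 0.0504
grip_force: 16.0
```

```bash
cat >>h.py <<'E'
def gt(c,p,yaw):
    """lug row and width table for given g, tilt; pivot at grasp point"""
    a=np.radians(yaw);e=-np.array([np.cos(a),np.sin(a),0]);k=np.array([0,0,1.]);l=np.cross(k,e);G=p+[0,0,.019]
    for g in(.042,.048,.054,.06):
        o=[]
        for t in(50,65,80,90,100,110,120):
            T=np.radians(t);ax=np.sin(T)*e+np.cos(T)*k;n=np.cos(T)*e-np.sin(T)*k
            L=[G-(g-b)*ax-.006*n+s*.034*l for b in(0,.012) for s in(-1,1)];q=proj(c,L)
            o.append((t,int(q[0,1]),int(abs(q[0,0]-q[1,0])),int(q[2,1])))
        print(g,o)
def wall(): 
    o,p,y=st();d=p-np.array([.463,-.199,0]);print('s,lat',(d@[.1736,-.9848,0]).round(4),(d@[.9848,.1736,0]).round(4))
E
python3 -c "
from h import *
show();wall();o,p,y=st()
c=cam('wrist');gt(c,p,y);pot_edge(c)
"
```

```text
t 23.2 p [ 0.4693 -0.242   0.0532] yaw 99.18 F [-1.3  0.5  2. ] M [0.1  0.37 0.04] w 0.0504 gf 16.0 q [-0.69  0.67  1.81 -0.    0.67 -0.85]
s,lat 0.0435 -0.0013
0.042 [(50, 175, 123, 195), (65, 171, 131, 194), (80, 171, 141, 196), (90, 175, 148, 200), (100, 182, 156, 206), (110, 192, 163, 215), (120, 206, 169, 225)]
0.048 [(50, 166, 121, 185), (65, 159, 130, 182), (80, 159, 141, 184), (90, 162, 150, 188), (100, 169, 158, 194), (110, 180, 167, 204), (120, 195, 175, 216)]
0.054 [(50, 157, 119, 175), (65, 148, 129, 171), (80, 146, 142, 171), (90, 149, 151, 175), (100, 155, 161, 182), (110, 167, 172, 192), (120, 184, 182, 206)]
0.06 [(50, 148, 117, 166), (65, 138, 128, 159), (80, 133, 142, 159), (90, 135, 153, 162), (100, 142, 165, 169), (110, 154, 177, 180), (120, 172, 189, 195)]
[(90, 0), (98, 0), (106, 72, 278, 349), (114, 95, 266, 360), (122, 105, 261, 365), (130, 145, 241, 385), (138, 147, 240, 386), (146, 148, 240, 387), (154, 180, 225, 404), (162, 171, 225, 395), (170, 176, 225, 419), (178, 176, 226, 419), (186, 176, 226, 419), (194, 174, 227, 419), (202, 174, 228, 419), (210, 174, 228, 419), (218, 173, 229, 419), (226, 157, 230, 395), (234, 148, 230, 394), (242, 132, 230, 393), (250, 83, 280, 363), (258, 195, 225, 419)]
```

Emit:
play_rows:
  steps: [-1,-0.06,0,0.08,0,-1,-0.06,0,0.08,0,-1,-0.06,0,0.08,0,-1,-0.06,0,0.08,0,-1,-0.03,0,0.1,0,-1,-0.02,0,0.1,0,-1,-0.02,0,0.1,0,-1,-0.02,0,0.1,0,-1,0,0,0,0,-1,0,0,0,0]
  grip_force: 6

```text
time: 24.25
position: [0.4703, -0.2506, 0.0312]
tool_rot: [0.648, 0.761, 0.0, -0.0]
ft_force: [0.3, -0.9, -0.7]
grip_width: 0.0506
grip_force: 6.0
```

```bash
python3 -c "
from h import *
show();wall();o,p,y=st()
c=cam('wrist');pot_edge(c)
"
```

```text
t 24.25 p [ 0.4703 -0.2506  0.0312] yaw 99.16 F [ 0.3 -0.9 -0.7] M [-0.14 -0.05 -0.01] w 0.0506 gf 6.0 q [-0.7   0.71  1.8   0.    0.63 -0.86]
s,lat 0.0521 -0.0018
[(90, 0), (98, 0), (106, 122, 254, 375), (114, 180, 225, 404), (122, 180, 225, 404), (130, 180, 225, 404), (138, 179, 226, 404), (146, 195, 225, 419), (154, 195, 225, 419), (162, 187, 225, 411), (170, 186, 225, 410), (178, 185, 225, 409), (186, 185, 225, 409), (194, 184, 225, 408), (202, 183, 225, 407), (210, 182, 225, 406), (218, 182, 225, 406), (226, 181, 225, 405), (234, 172, 225, 404), (242, 153, 225, 403), (250, 106, 264, 372), (258, 195, 225, 419)]
```

Emit:
play_rows:
  steps: [0.3,0,0,0,0,0.3,0,0,-0.2,0,0.3,0,0,-0.3,0,0.3,0,0,0,0,0.3,0,0,0,0,0.3,0,0,0,0,0.3,0,0,0,0,0.3,0,0,0,0,0.3,0,0,0,0,0.3,0,0,0,0]
  grip_force: 12

```text
time: 25.3
position: [0.4703, -0.2508, 0.0463]
tool_rot: [0.648, 0.761, -0.0, -0.0]
ft_force: [-0.4, 0.6, 1.1]
grip_width: 0.0566
grip_force: 0.1
```

```bash
python3 -c "
from h import *
import pickle
show();wall();o,p,y=st()
c=cam('wrist');s=cam('scene');pickle.dump((c,s),open('w11.pkl','wb'));pot_edge(c)
h=cv2.cvtColor(c['image'],cv2.COLOR_RGB2HSV)
for r in range(60,250,12): print(r,''.join('#' if v>200 else '+' if v>150 else '-' if v>100 else '.' for v in h[r,200:440:3,2]))
r=s['image'].max(2)[195:240,180:250].astype(int);C=pickle.load(open('c0.pkl','rb'))['scene']['image'].max(2)[195:240,180:250].astype(int)
d=r-C
for q in d[::1]: print(''.join('#' if v>25 else '+' if v>10 else '=' if v<-60 else '-' if v<-15 else '.' for v in q))
"
```

```text
t 25.3 p [ 0.4703 -0.2508  0.0463] yaw 99.17 F [-0.4  0.6  1.1] M [-0.05  0.03  0.  ] w 0.0566 gf 0.1 q [-0.7   0.68  1.8  -0.    0.66 -0.86]
s,lat 0.0523 -0.0018
[(90, 0), (98, 0), (106, 0), (114, 0), (122, 0), (130, 6, 318, 323), (138, 68, 285, 352), (146, 145, 225, 378), (154, 195, 225, 419), (162, 179, 225, 403), (170, 179, 225, 403), (178, 178, 225, 402), (186, 177, 225, 401), (194, 177, 225, 401), (202, 176, 225, 400), (210, 174, 226, 399), (218, 174, 227, 419), (226, 137, 227, 419), (234, 123, 228, 419), (242, 104, 228, 418), (250, 60, 296, 358), (258, 195, 225, 419)]
60 --------------------------------------------------------------------------------
72 ---------------------------------------------------------------------------.....
84 -------------------------------------------------------+------------------......
96 ----------------------------------------------------+---+----------------.......
108 ------------------------------------------------------++++++--+-+-------++++----
120 --------------------------------------------------------++-++--+-+++++++++++++++
132 --------
[... 3332 characters left out ...]
.....+###+...........................------------............
.............+####+.........................------------..............
..............+##++........................----------.................
..............+++.........................---------...................
..........................................------......................
...........................................----.......................
......................................................................
......................................................................
.............................................+........................
..........+...........................................................
```

Four bright blobs now lie by the far tray wall in the scene view: (190,219), (194,222), (192,226) and (195,232). All four balls are out. I'll re-grip the pot and lift it.

Emit:
play_rows:
  steps: [0.3,0,0,0.27,0,0.3,0,0,0.27,0,-1,0,0,0,0,-1,0,0,0,0,-1,0,0,0,0,-1,0,0,-0.5,0,-1,0,0,-0.8,0,-1,0,0,-0.8,0,-1,0,0,-0.7,0,-1,0,0,-0.2,0]
  grip_force: 12

```text
time: 26.4
position: [0.4715, -0.2517, 0.1224]
tool_rot: [0.648, 0.761, 0.0, 0.002]
ft_force: [0.1, 0.0, -1.2]
grip_width: 0.0505
grip_force: 12.0
```

Emit:
play_rows:
  steps: [-1,0,0,-0.2,0,-1,0,0,0.2,0,-1,0,0,-0.2,0,-1,0,0,0.2,0,-1,0,0,-0.2,0,-1,0,0,0.2,0,-1,0,0,-0.2,0,-1,0,0,0.2,0,-1,0,0,0,0,-1,0,0,0,0]
  grip_force: 4

```text
time: 27.4
position: [0.4702, -0.2507, 0.12]
tool_rot: [0.648, 0.761, 0.0, -0.0]
ft_force: [-0.2, -0.4, -1.8]
grip_width: 0.0504
grip_force: 4.0
```

```bash
cat >>h.py <<'E'
def lugs(c):
    h=cv2.cvtColor(c['image'],cv2.COLOR_RGB2HSV)
    for r in range(60,250,8): print(r,''.join('#' if v>200 else '+' if v>150 else '-' if v>100 else '.' for v in h[r,210:430:3,2]))
E
python3 -c "
from h import *
import pickle
show();wall();o,p,y=st()
c=cam('wrist');s=cam('scene');pickle.dump((c,s),open('w12.pkl','wb'));lugs(c);gt(c,p,y);tiltrow(c,p,y,.06)
r=s['image'].max(2)[210:240,180:215].astype(int);C=pickle.load(open('c0.pkl','rb'))['scene']['image'].max(2)[210:240,180:215].astype(int)
for q in r-C: print(''.join('#' if v>25 else '+' if v>10 else '=' if v<-60 else '-' if v<-15 else '.' for v in q))
"
```

```text
t 27.4 p [ 0.4702 -0.2507  0.12  ] yaw 99.16 F [-0.2 -0.4 -1.8] M [-0.14  0.02 -0.07] w 0.0504 gf 4.0 q [-0.7   0.55  1.76  0.    0.83 -0.86]
s,lat 0.0522 -0.0018
60 --------------------------------------------------------------------------
68 --------------------------------------------------------------------------
76 -------------------------------------------------------------------+------
84 --------------------------------------------------------------............
92 -------------------------------------------------------------.............
100 -------------------------------------------------------------.............
108 ----------------------------------------------------------------..........
116 -------------------------------------------------------+-+++---+--------++
124 ----------------------------------------------------+-----------+++++++---
132 -------------------------------+++++++++--------------------------++++---+
140 ----------------------++++++++++++++++++++++++++---------------+--++++++++
148 ---------..-------++++++++++++++++++++++++++++++++++-----....--++++++
[... 2130 characters left out ...]
...............+
........+##+.###+..................
........++.-.###+..............+.+.
...........-.###.-........+..++....
...........+###.--..+..............
..........+####.-............+.....
..........+####.-..+...+...........
...........+##.--..................
............+.--...........+.......
................++.................
+.............+###+................
.............+####+................
..............+##++................
..............+++..................
...................................
...................................
...................................
...................................
...................................
.......+...........................
```

```bash
python3 -c "
from h import *
import pickle
C=pickle.load(open('c0.pkl','rb'))
h=cv2.cvtColor(C['top']['image'],cv2.COLOR_RGB2HSV)[205:235,358:380]
m=(h[...,2]<60).astype(np.uint8);k=max(cv2.findContours(m,0,1)[0],key=cv2.contourArea);b=cv2.boxPoints(cv2.minAreaRect(k))+[358,205]
P=plane(C['top'],b,.006);d=P-[.463,-.199,0];print(P.round(3).tolist(),(d@[.1736,-.9848,0]).round(3),(d@[.9848,.1736,0]).round(3))
"
```

```text
[[0.576, -0.138, 0.006], [0.576, -0.162, 0.006], [0.528, -0.161, 0.006], [0.528, -0.137, 0.006]] [-0.04  -0.017 -0.026 -0.05 ] [0.122 0.118 0.07  0.074]
```

Emit:
play_rows:
  steps: [-1,0.6,0.1,0,0,-1,0.75,0.15,0,0,-1,0.7,0.15,0,0,-1,0.05,0,0.5,0,-1,0,0,0.8,0,-1,0,0,0.6,0,-1,0,0,0.2,0,-1,0.15,0,0.08,0,-1,0.18,0,0.1,0,-1,0,0,0,0]
  grip_force: 7

```text
time: 28.5
position: [0.4701, -0.1758, 0.0518]
tool_rot: [0.648, 0.762, -0.0, -0.001]
ft_force: [-0.4, -0.2, -1.7]
grip_width: 0.0506
grip_force: 7.0
```

```bash
python3 -c "
from h import *
show();wall();o,p,y=st()
c=cam('wrist');lugs(c)
"
```

```text
t 28.5 p [ 0.4701 -0.1758  0.0518] yaw 99.22 F [-0.4 -0.2 -1.7] M [-0.09  0.05  0.02] w 0.0506 gf 7.0 q [-0.58  0.65  1.87 -0.    0.62 -0.74]
s,lat -0.0216 0.011
60 ----------------+---------++++++++++++++++++++++++++++++++++++++++++++++++
68 ----------+-----++-++-------+-++++++++++++++++++++++++++++++++++++++++++++
76 ---------+++--+++-----------++++++++++++++++++++++++++++++++++++++++++++++
84 ------------++-------.......----------------------------------------------
92 ----------++---------------------------------+++++++++++++++++++++++++++++
100 -------------------------------------------------+++++++++++++++++++++++++
108 ---------------------------------------------------+++++++++++++++++++++++
116 -----------------------------------------------------+++++++++++++++++++++
124 -----------------------------------------------------+++++++++++++++++++++
132 ------------------------++++++++++++++++++++++-------+++--++++------------
140 -------------------+++++++++++++++++++++++++++++++++-------++-------------
148 ----------------+++++++++++++++++++++++++++++++++++++++---------------
[... 252 characters left out ...]
++++++++++++++++++++++++++++++++++++++++++++++++++++++++++-........-
188 -------++++++++++++++++++++++++++++++++++++++++++++++++-++++++++..........
196 ----------------+++++++++++++++++++++++++++++++++++++++---+--.............
204 ----------------++++++++++++++++++++++++++++++++++++++---+---.............
212 -----------------+++++++++++++++++++++++++++++++++++++-----------.........
220 ..-------------.-++++++++++++++++++++++++++++++++++++-.-------------....--
228 ...-----------...-+++++++++++++++++++++++++++++++++++-...----------.......
236 -...--------......++++++++++++++++++++++++++++++++++-......+++-----...--..
244 .--...............-++++++++++++++++++++++++++++++++--.........++---.-----.
```

Emit:
play_rows:
  steps: [-1,0,0,-0.55,0,-1,-0.3,0,0,0,-1,-0.33,0,0,0,-1,0,0,0.3,0,-1,0,0,0.15,0,-1,0.16,0,0.08,0,-1,0.16,0,0.08,0,-1,0.2,0,0.16,0,-1,0.16,0,0.2,0,-1,0.05,0,0.07,0]

```text
time: 29.55
position: [0.4687, -0.1726, 0.0359]
tool_rot: [0.648, 0.762, -0.0, -0.002]
ft_force: [-1.2, 0.7, 3.1]
grip_width: 0.0505
grip_force: 7.0
```

```bash
python3 -c "
from h import *
show();wall();o,p,y=st()
c=cam('wrist');lugs(c)
"
```

```text
t 29.55 p [ 0.4687 -0.1726  0.0359] yaw 99.2 F [-1.2  0.7  3.1] M [-0.06  0.16  0.  ] w 0.0505 gf 7.0 q [-0.58  0.68  1.88 -0.    0.58 -0.74]
s,lat -0.025 0.0102
60 ----------+++++++---++++++++++++++++++++++#+++++++++++++++++++++++++++++++
68 --------++++++++++--+++++++++++++++++++++++++++#++++++++++++++++++++++++++
76 ------+++++++++++---+++++++++++++++++++++++++++##++#++++++++++++++++++++++
84 -----+-++++++++----+-++++++++++++++++++++---------------------------------
92 --+-++-+++++--------------------------------------------------------++++++
100 --------++---------------------------------------+++++++++++++++++++++++++
108 -+-------------------------------------------------+++++++++++++++++++++++
116 +----------------------------------------------------+++++++++++++++++++++
124 ---------------------------+++++++++++++++++-----------+++++++++++++++++++
132 ----------------------++++++++++++++++++++++++++--------++++++++++++++++++
140 ------------------+++++++++++++++++++++++++++++++++++++-----++++----------
148 ---------------+++++++++++++++++++++++++++++++++++++++++--------------
[... 252 characters left out ...]
--------------+++++++++++++++++++++++++++++++---------++------------
188 --------------------+++++++++++++++++++++++++++++++---------++---.........
196 --------------------+++++++++++++++++++++++++++++++---------+----.........
204 -------------------++++++++++++++++++++++++++++++++---------+---..........
212 -------------------+++++++++++++++++++++++++++++++++-------++--...........
220 ...-------------.--+++++++++++++++++++++++++++++++++--.--------...........
228 ...-----------.....+++++++++++++++++++++++++++++++++.....----------.......
236 -...--------......-+++++++++++++++++++++++++++++++++.......--------...--..
244 .--.-----.........-+++++++++++++++++++++++++++++++++..........+----.-----.
```

Emit:
play_rows:
  steps: [-1,0.3,0,-0.35,0,-1,0.35,0,0,0,-1,0.17,0,0,0,-1,0.08,0,-0.23,0,-1,0.08,0,-0.23,0,-1,0.15,0,-0.26,0,-1,0.15,0,-0.26,0,-1,0.23,0,-0.2,0,-1,0.23,0,-0.19,0,-1,0.06,0,-0.03,0]

```text
time: 30.6
position: [0.4616, -0.1198, 0.0904]
tool_rot: [0.648, 0.762, 0.0, 0.0]
ft_force: [0.6, -2.9, 0.1]
grip_width: 0.0508
grip_force: 7.0
```

```bash
python3 -c "
from h import *
show();wall();o,p,y=st()
c=cam('wrist');lugs(c);tiltrow(c,p,y,.06)
"
```

```text
t 30.6 p [ 0.4616 -0.1198  0.0904] yaw 99.24 F [ 0.6 -2.9  0.1] M [-0.68 -0.03  0.06] w 0.0508 gf 7.0 q [-0.49  0.56  1.92 -0.    0.67 -0.65]
s,lat -0.0782 0.0124
60 ------++-+++++++------------------+++----------------------------...++++++
68 -------++++++++++++------------------------------------------------.------
76 ----++++++++-+++--------------------------------------------------------.+
84 ----++++++++++----------------------------------------------------------.+
92 ------+++++++-----------------------------------------------------------.+
100 --------+++-------------------------------------------------------.-++++++
108 --------+--------------------------------------------------------.++++++++
116 --------------------------------------------------------------.-+++##+++++
124 ---+-------------------------------------------------------.-+-+++++++++++
132 --------------------.---------------------------------++###+###+++++++++++
140 --------------------..-------------------------------+++--+++++++++-------
148 -------------------------------------------------------------++++----
[... 423 characters left out ...]
------------------------------------------------+++++++-
204 ---------------------------------------------------------------------+----
212 --------------------------------------------------------------------------
220 ------------------++++---------------------------++++---------------------
228 ...-----------......------------------------------.......-----------......
236 ...---------........------------------------------....................--..
244 .-..-----...........-------------------------------....................--.
[(-20, 208), (-10, 193), (0, 179), (10, 166), (20, 154), (30, 143), (40, 133), (50, 126), (60, 122), (70, 122), (80, 127), (90, 131), (100, 125), (110, 122), (120, 123)]
```

Emit:
play_rows:
  steps: [-1,-0.45,0,0,0,-1,-0.45,0,0.1,0,-1,0,0,0.5,0,-1,0,0,0.6,0,-1,0,0,0.3,0,-1,0,0,0.12,0,-1,0,0,0.08,0,-1,0,0,0.03,0,0.6,0,0,0,0,0.8,0,0,0,0]

```text
time: 31.65
position: [0.4663, -0.1478, 0.038]
tool_rot: [0.648, 0.761, 0.0, 0.0]
ft_force: [0.0, -0.1, -1.2]
grip_width: 0.0599
grip_force: 0.0
```

Emit:
play_rows:
  steps: [0.8,0,0,0,0,0.8,0,0,-0.5,0,0.8,0,0,-1,0,0.8,0,0,-1,0,0.8,0,0,-1,0,0.8,0,0,-1,0,0.8,0,0,-0.8,0,0.8,0,0,0,0,0.8,0,0,0,0,0.8,0,0,0,0]

```text
time: 32.65
position: [0.465, -0.1469, 0.1956]
tool_rot: [0.648, 0.761, -0.0, -0.001]
ft_force: [-0.6, 0.6, 0.2]
grip_width: 0.0783
grip_force: 0.0
```

```bash
python3 -c "
from h import *
import pickle
show();wall();o,p,y=st()
c=cam('wrist');s=cam('scene');pickle.dump((c,s),open('w13.pkl','wb'))
h=cv2.cvtColor(c['image'],cv2.COLOR_RGB2HSV)
for r in range(140,240,2): print(r,''.join('#' if v>200 else '+' if v>150 else '-' if v>100 else '.' for v in h[r,260:380,2]*(h[r,260:380,1]<60)))
r=s['image'].max(2)[210:240,180:215].astype(int);C=pickle.load(open('c0.pkl','rb'))['scene']['image'].max(2)[210:240,180:215].astype(int)
n,l,q,ce=cv2.connectedComponentsWithStats(((r-C)>20).astype(np.uint8));print(q[:,4],plane(s,ce[1:]+[180,210],.0115).round(3).tolist())
"
```

```text
t 32.65 p [ 0.465  -0.1469  0.1956] yaw 99.17 F [-0.6  0.6  0.2] M [-0.07 -0.01  0.03] w 0.0783 gf 0.0 q [-0.54  0.38  1.8  -0.    0.96 -0.7 ]
s,lat -0.051 0.011
140 ........................................................................................................................
142 ........................................................................................................................
144 ........................................................................................................................
146 ........................................................................................................................
148 ........................................................................................................................
150 ........................................................................................................................
152 ...............................................---------------..........................................................
154 ...........................................----------------
[... 4705 characters left out ...]
+++++++++++++++++++++++++++++++++++++++++++++++++++++++++++++++++++++++++++++++++++++-+++.................
232 +++++++++++++++++++++++++++++++++++++++++++++++++++++++++++++++++++++++++++++++++++++++++++-------.-+++.................
234 +++++++++++++++++++++++++++++++++++++++++++++++++++++++++++++++++++++++++++++++++++++++++++----....-+++.................
236 ++++++++++++++++++++++++++++++++++++++++++++++++++++++++++++++++++++++++++++++++++++++++++++---....-++-.................
238 ++++++++++++++++++++++++++++++++++++++++++++++++++++++++++++++++++++++++++++++++++++++++++++--.....-++-.................
[1003   12   26    9] [[0.461, -0.34, 0.012], [0.481, -0.332, 0.012], [0.512, -0.331, 0.012]]
```

```bash
python3 -c "
from h import *
import pickle
c,s=pickle.load(open('w13.pkl','rb'))
L=plane(c,[(285,175),(345.2,174.3)],.010);d=L[1]-L[0];a=np.degrees(np.arctan2(d[1],d[0]));print('lugs',L.mean(0),np.linalg.norm(d),a)
h=cv2.cvtColor(c['image'],cv2.COLOR_RGB2HSV)
m=((h[...,1]<45)&(h[...,2]>150)).astype(np.uint8);w=np.zeros_like(m);w[186:217,280:350]=1
k=np.vstack([q.reshape(-1,2) for q in cv2.findContours(m*w,0,1)[0]])
hull=cv2.convexHull(k).reshape(-1,2);hull=hull[hull[:,1]>190]
P=plane(c,hull,.085)[:,:2];q=np.linalg.lstsq(np.c_[2*P,np.ones(len(P))],(P**2).sum(1),rcond=None)[0];print('rim',q[:2],np.sqrt(q[2]+q[:2]@q[:2]))
x=(L.mean(0)[:2]+q[:2])/2
plan([x[0],x[1],.033],a+90,7,.8)
"
```

```text
lugs [ 0.4653808  -0.14514419  0.01      ] 0.06984447826291067 9.870502624384823
rim [ 0.46472116 -0.14531655] 0.025628708129683674
max 0.77
0.8,0.01,0,0.77,-0.02,0.8,0.01,0,0.77,-0.02,0.8,0.01,0,0.77,-0.02,0.8,0.01,0,0.77,-0.02,0.8,0.01,0,0.77,-0.02,0.8,0.01,0,0.77,-0.02,0.8,0.01,0,0.77,-0.02,0.8,0,0,0,0,0.8,0,0,0,0,0.8,0,0,0,0
```

Emit:
play_rows:
  steps: [0.8,0.01,0,0.77,-0.02,0.8,0.01,0,0.77,-0.02,0.8,0.01,0,0.77,-0.02,0.8,0.01,0,0.77,-0.02,0.8,0.01,0,0.77,-0.02,0.8,0.01,0,0.77,-0.02,0.8,0.01,0,0.77,-0.02,0.8,0,0,0,0,-1,0,0,0,0,-1,0,0,0,0]
  grip_force: 45

```text
time: 33.75
position: [0.4659, -0.1455, 0.0356]
tool_rot: [0.643, 0.766, 0.0, 0.0]
ft_force: [-0.1, -0.7, 0.5]
grip_width: 0.0692
grip_force: 0.0
```

Emit:
play_rows:
  steps: [-1,0,0,0,0,-1,0,0,0,0,-1,0,0,0,0,-1,0,0,-0.6,0,-1,0,0,-0.9,0,-1,0,0,-0.9,0,-1,0,0,-0.3,0,-1,0,0,0,0,-1,0,0,0,0,-1,0,0,0,0]

```text
time: 34.75
position: [0.4647, -0.1448, 0.1149]
tool_rot: [0.643, 0.766, -0.0, -0.001]
ft_force: [-0.1, -0.9, -0.9]
grip_width: 0.0504
grip_force: 45.0
```

```bash
python3 -c "
from h import *
show();o,p,y=st()
plan([.4793,-.0283,p[2]],100.3,7,-1)
"
```

```text
t 34.75 p [ 0.4647 -0.1448  0.1149] yaw 99.97 F [-0.1 -0.9 -0.9] M [-0.11  0.11 -0.03] w 0.0504 gf 45.0 q [-0.53  0.52  1.87 -0.    0.75 -0.71]
max 0.53
-1,0.53,0.16,-0,-0.01,-1,0.53,0.17,-0,-0.01,-1,0.53,0.17,-0,-0.01,-1,0.53,0.17,-0,-0.01,-1,0.53,0.17,-0,-0.01,-1,0.53,0.17,-0,-0.01,-1,0.53,0.17,-0,-0.01,-1,0,0,0,0,-1,0,0,0,0,-1,0,0,0,0
```

Emit:
play_rows:
  steps: [-1,0.53,0.16,0,-0.01,-1,0.53,0.17,0,-0.01,-1,0.53,0.17,0,-0.01,-1,0.53,0.17,0,-0.01,-1,0.53,0.17,0,-0.01,-1,0.53,0.17,0,-0.01,-1,0.53,0.17,0,-0.01,-1,0,0,0,0,-1,0,0,0,0,-1,0,0,0,0]

```text
time: 35.75
position: [0.4806, -0.03, 0.1155]
tool_rot: [0.64, 0.768, -0.0, -0.0]
ft_force: [-0.2, -0.5, -0.3]
grip_width: 0.0502
grip_force: 45.0
```

```bash
python3 -c "
from h import *
import pickle
show();o,p,y=st()
c=cam('wrist');pickle.dump(c,open('w14.pkl','wb'))
h=cv2.cvtColor(c['image'],cv2.COLOR_RGB2HSV)
for r in range(150,248,3): print(r,''.join('#' if v>200 else '+' if v>150 else '-' if v>100 else '.' for v in h[r,240:390,2]))
b=p[2]-.035
print('lug exp',proj(c,[p+[np.cos(np.radians(10))*q,np.sin(np.radians(10))*q,b+.012-p[2]] for q in(-.034,.034)]).round(1).tolist())
print('notch exp',proj(c,[np.array([.4793,-.0283,.06])+np.array([np.cos(np.radians(10.3))*q,np.sin(np.radians(10.3))*q,0]) for q in(-.038,.038)]).round(1).tolist())
"
```

```text
t 35.75 p [ 0.4806 -0.03    0.1155] yaw 100.35 F [-0.2 -0.5 -0.3] M [-0.06  0.04  0.  ] w 0.0502 gf 45.0 q [-0.29  0.51  1.89 -0.    0.74 -0.48]
150 ------------------------------------------------------------------------------------------------------------------------------------------------------
153 ------------------------------------------------------------------------------------------------------------------------------------------------------
156 ------------------------------------------------------------------------------------------------------------------------------------------------------
159 --------------------------------------------------------------------------------------------------------------------------------------------++++++----
162 ---------------------------------------------------------------------------------------------------------------------------------------------+++++++--
165 ---------------------------------------------------------------------------------------------------------------------------------------------++++++---
168 ---------------------
[... 3543 characters left out ...]
 ++++-.....................-----------++++++++++++++++++++++++++++++++++++++++++++++++++++++++++++++++++++++++++++-----------.....................--+++
240 +-.......................--------+++++++++++------++++++++++++++++++++++++++++++++++++++++++++++++++------+++++++++++--------........................-
243 ........................-----++++++++++++-------------++++++++++++++++++++++++++++++++++++++++++-------------+++++++++++------........................
246 ............................----------...................------------------------------------...................----------............................
lug exp [[261.3, 224.6], [366.7, 225.2]]
notch exp [[261.9, 207.2], [363.8, 207.3]]
```

Emit:
play_rows:
  steps: [-1,0.06,-0.05,0,0,-1,0,0,0.2,0,-1,0,0,0.2,0,-1,0,0,0.2,0,-1,0,0,0.1,0,-1,0,0,0.1,0,-1,0,0,0.1,0,-1,0,0,0.08,0,-1,0,0,0,0,-1,0,0,0,0]

```text
time: 36.8
position: [0.479, -0.028, 0.0867]
tool_rot: [0.64, 0.768, 0.0, 0.0]
ft_force: [-0.3, -0.5, -1.7]
grip_width: 0.0502
grip_force: 45.0
```

```bash
python3 -c "
from h import *
show()
"
```

```text
t 36.8 p [ 0.479  -0.028   0.0867] yaw 100.37 F [-0.3 -0.5 -1.7] M [-0.05  0.07  0.  ] w 0.0502 gf 45.0 q [-0.29  0.57  1.91 -0.    0.66 -0.47]
```

Emit:
play_rows:
  steps: [-1,0,0,0.1,0,-1,0,0,0.1,0,-1,0,0,0.1,0,-1,0,0,0.1,0,-1,0,0,0.1,0,-1,0,0,0.06,0,-1,0,0,0.05,0,-1,0,0,0,0,-1,0,0,0,0,-1,0,0,0,0]
  grip_force: 55

```text
time: 37.8
position: [0.4794, -0.0281, 0.0725]
tool_rot: [0.64, 0.768, 0.0, 0.001]
ft_force: [-6.0, 1.5, 39.7]
grip_width: 0.0503
grip_force: 55.0
```

```bash
python3 -c "
from h import *
show()
"
```

```text
t 37.8 p [ 0.4794 -0.0281  0.0725] yaw 100.39 F [-6.   1.5 39.7] M [ 0.13  1.49 -0.03] w 0.0503 gf 55.0 q [-0.29  0.59  1.92 -0.    0.63 -0.47]
```

Emit:
play_rows:
  steps: [-1,0,0,-0.05,0,-1,0,0,0,0.5,-1,0,0,0,1,-1,0,0,0,1,-1,0,0,0,1,-1,0,0,0,1,-1,0,0,0,1,-1,0,0,0,1,-1,0,0,0,1,-1,0,0,0,0.5]

```text
time: 38.8
position: [0.4797, -0.0288, 0.0726]
tool_rot: [0.889, 0.458, 0.001, 0.002]
ft_force: [-4.2, -2.3, 26.8]
grip_width: 0.0509
grip_force: 54.9
```

```bash
python3 -c "
from h import *
show()
"
```

```text
t 38.8 p [ 0.4797 -0.0288  0.0726] yaw 54.53 F [-4.2 -2.3 26.8] M [-0.5   1.12  0.3 ] w 0.0509 gf 54.9 q [-0.29  0.59  1.92 -0.    0.63  0.33]
```

Emit:
play_rows:
  steps: [-1,0,0,0,1,-1,0,0,0,1,-1,0,0,0,1,-1,0,0,0,1,-1,0,0,0,1,-1,0,0,0,1,-1,0,0,0,0.6,-1,0,0,0,0.4,-1,0,0,0,0,-1,0,0,0,0]

```text
time: 39.8
position: [0.4784, -0.0294, 0.0726]
tool_rot: [0.992, 0.129, -0.0, 0.002]
ft_force: [-6.7, -4.9, 28.6]
grip_width: 0.0503
grip_force: 54.9
```

```bash
python3 -c "
from h import *
show()
"
```

```text
t 39.8 p [ 0.4784 -0.0294  0.0726] yaw 14.83 F [-6.7 -4.9 28.6] M [-1.02  1.57  0.85] w 0.0503 gf 54.9 q [-0.29  0.59  1.92 -0.01  0.63  1.02]
```

Emit:
play_rows:
  steps: [-1,0,0,0,0.3,-1,0,0,0,0.3,-1,0,0,0,0.2,-1,0,0,0,0,-1,0,0,0,0,-1,0,0,0,0,-1,0,0,0,0,-1,0,0,0,0,-1,0,0,0,0,-1,0,0,0,0]

```text
time: 40.8
position: [0.4785, -0.0293, 0.0726]
tool_rot: [0.996, 0.093, -0.0, 0.003]
ft_force: [-5.1, -3.6, 27.5]
grip_width: 0.0504
grip_force: 55.4
```

```bash
python3 -c "
from h import *
show()
import pickle
c=cam('wrist');h=cv2.cvtColor(c['image'],cv2.COLOR_RGB2HSV)
s=cam('scene');r=s['image'].max(2)[210:240,180:215].astype(int);C=pickle.load(open('c0.pkl','rb'))['scene']['image'].max(2)[210:240,180:215].astype(int)
n,l,q,ce=cv2.connectedComponentsWithStats(((r-C)>28).astype(np.uint8));print(q[1:,4],(ce[1:]+[180,210]).round(1).tolist())
"
```

```text
t 40.8 p [ 0.4785 -0.0293  0.0726] yaw 10.68 F [-5.1 -3.6 27.5] M [-0.58  1.38  2.14] w 0.0504 gf 55.4 q [-0.29  0.59  1.92 -0.01  0.63  1.1 ]
[ 9 20  6] [[189.9, 219.7], [193.2, 224.2], [196.0, 230.5]]
```

```bash
python3 -c "
from rig import robot
print(robot.hand_in())"
```

```text
the job is handed in; nothing more can be done
None
```

I handed the job in at about 41 s: all four balls are in the tray, and the pot is in the drive socket, pressed down and twisted clockwise to the stop, still gripped. The first tip left the balls in the pot, so I tipped it a second time. I confirmed the end state from camera pixels and force readings, because the ten picture views were used up.

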